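# First-in-first-out jar lane and tasting kit

## Task

Get the tasting bench ready. Take the front (oldest) jar out of the stock lane and stand it in the kit tray's square pocket, pull the jars left in the lane forward, in their order, to the front stop, and only then load all the new jars from the bench upright behind them, the row closed up with no gaps. The kit tray must end with exactly one jar, one sample case and one scoop, each seated flat and square in its own pocket: add from the bench only what is missing, leave any duplicate on the bench well away from the tray, and do not disturb the cups.

Things in the scene. Friction and masses are not known exactly. Their poses are not given: they have to be found in the camera images.
- lane: Stock lane fixed to the bench: open-topped aluminium channel 300 mm long. Origin: middle of the front stop's inner face, at bench level; x runs from the stop to the open back end, y across, z up. Floor 6 mm above the bench; side rails 64 mm apart inside, 6 mm thick, tops 20 mm above the bench; front stop 40 mm tall. Against the stop a jar's centre is at x = 28 mm.
- old1: Screw-top jar, white plastic, round, 56 mm diameter, 62 mm tall (straight 56 mm body up to 42 mm, above it a 51 mm cap), about 150 g. Origin: centre of its underside; z up when upright. The oldest: of the jars in the lane the one nearest the front stop at the start (x 75 to 95 mm along the lane); always present.
- old2: Screw-top jar, white plastic, round, 56 mm diameter, 62 mm tall (straight 56 mm body up to 42 mm, above it a 51 mm cap), about 150 g. Origin: centre of its underside; z up when upright. The second of the jars in the lane at the start; always present.
- old3: Screw-top jar, white plastic, round, 56 mm diameter, 62 mm tall (straight 56 mm body up to 42 mm, above it a 51 mm cap), about 150 g. Origin: centre of its underside; z up when upright. The rearmost of the jars in the lane at the start; always present.
- new1: Screw-top jar, white plastic, round, 56 mm diameter, 62 mm tall (straight 56 mm body up to 42 mm, above it a 51 mm cap), about 150 g. Origin: centre of its underside; z up when upright. New stock, standing on the open bench between lane and tray at the start; looks like the old jars. May be absent (None).
- new2: Screw-top jar, white plastic, round, 56 mm diameter, 62 mm tall (straight 56 mm body up to 42 mm, above it a 51 mm cap), about 150 g. Origin: centre of its underside; z up when upright. New stock, standing on the open bench between lane and tray at the start; looks like the old jars. May be absent (None).
- new3: Screw-top jar, white plastic, round, 56 mm diameter, 62 mm tall (straight 56 mm body up to 42 mm, above it a 51 mm cap), about 150 g. Origin: centre of its underside; z up when upright. New stock, standing on the open bench between lane and tray at the start; looks like the old jars. May be absent (None).
- tray: Kit tray fixed to the bench, grey slab 190 (x) x 180 (y) x 18 mm tall with three pockets in its top, long sides of the case and scoop pockets along its x. Origin: centre of its underside.
- pocket_jar (a point): Centre of the floor of the tray's square jar pocket, 62 x 62 mm, 12 mm deep, floor 6 mm above the bench; axes as the tray's. 54 mm towards -x and 45 mm towards +y of the tray's centre.
- pocket_case (a point): Centre of the floor of the tray's case pocket, 86 (x) x 60 (y) mm, 12 mm deep, floor 6 mm above the bench; axes as the tray's. 34 mm towards +x and 45 mm towards +y of the tray's centre; the case lies with its long side along the pocket.
- pocket_scoop (a point): Centre of the floor of the tray's scoop pocket, 138 (x) x 46 (y) mm, 12 mm deep, floor 6 mm above the bench; axes as the tray's. 50 mm towards -y of the tray's centre; the scoop may lie either way round.
- case_in: Sample case: closed flat grey plastic box 80 (its x) x 54 (its y) x 30 mm tall, about 120 g. Origin: centre of its underside. In the tray's case pocket at the start; stays there. May be absent (None).
- scoop_in: Steel scoop, 130 mm long along its x. Origin: middle of its length, level of its underside. Open square bowl at x +15 to +65 mm, 40 mm wide, 28 mm tall, grippable across its outer walls; handle bar 14 mm wide, 16 to 24 mm high, foot at its -x end, so it lies level. About 100 g, balance point near x +25 mm. In the tray's scoop pocket at the start; stays there. May be absent (None).
- case_spare: Sample case: closed flat grey plastic box 80 (its x) x 54 (its y) x 30 mm tall, about 120 g. Origin: centre of its underside. Lies on the bench at the start; always present.
- scoop_spare: Steel scoop, 130 mm long along its x. Origin: middle of its length, level of its underside. Open square bowl at x +15 to +65 mm, 40 mm wide, 28 mm tall, grippable across its outer walls; handle bar 14 mm wide, 16 to 24 mm high, foot at its -x end, so it lies level. About 100 g, balance point near x +25 mm. Lies on the bench at the start; always present.
- cup1: Plain paper-white tasting cup, 66 mm rim, 65 mm tall, standing on the bench; a bystander. Origin: centre of its underside.
- cup2: Plain paper-white tasting cup, 66 mm rim, 65 mm tall, standing on the bench; a bystander. Origin: centre of its underside.
Things that resemble listed ones, but are neither listed nor needed, are in the scene too. Leave any purple look-alike of the scoop_spare alone.

How it is judged:
On the way, in this order (a step that is already met when the one before it is completed fails the run):
1. With the oldest jar out of the lane and no new jar in it yet, the other two old jars stand closed up at the front stop, in their order (y of old2 in the frame of lane between -0.012 and 0.012 m and z of each of old2, old3 in the frame of lane below 0.011 m and angle between each of old2, old3's own z axis and vertical below 0.1 rad and y of old3 in the frame of lane between -0.012 and 0.012 m and x of old2 in the frame of lane below 0.04 m and horizontal distance between old3 and old2 below 0.068 m and x of old3 in the frame of lane above 0.05 m and (y of old1 in the frame of lane above 0.06 m or y of old1 in the frame of lane below -0.06 m or x of old1 in the frame of lane above 0.34 m or x of old1 in the frame of lane below -0.04 m) and (y of new1 in the frame of lane above 0.06 m or y of new1 in the frame of lane below -0.06 m or x of new1 in the frame of lane above 0.34 m or x of new1 in the frame of lane below -0.04 m) and (y of new2 in the frame of lane above 0.06 m or y of new2 in the frame of lane below -0.06 m or x of new2 in the frame of lane above 0.34 m or x of new2 in the frame of lane below -0.04 m) and (y of new3 in the frame of lane above 0.06 m or y of new3 in the frame of lane below -0.06 m or x of new3 in the frame of lane above 0.34 m or x of new3 in the frame of lane below -0.04 m)), for 0.2 s.
2. All new jars stand in the lane behind the old ones, the row closed up (y of old2 in the frame of lane between -0.012 and 0.012 m and z of each of old2, old3, new1, new2, new3 in the frame of lane below 0.011 m and angle between each of old2, old3, new1, new2, new3's own z axis and vertical below 0.1 rad and y of old3 in the frame of lane between -0.012 and 0.012 m and x of old2 in the frame of lane below 0.04 m and horizontal distance between old3 and old2 below 0.068 m and x of old3 in the frame of lane above 0.05 m and y of new1 in the frame of lane between -0.012 and 0.012 m and x of new1 in the frame of lane between 0.11 and 0.295 m and (horizontal distance between new1 and old3 below 0.068 m or horizontal distance between new1 and new2 below 0.068 m or horizontal distance between new1 and new3 below 0.068 m) and y of new2 in the frame of lane between -0.012 and 0.012 m and x of new2 in the frame of lane between 0.11 and 0.295 m and (horizontal distance between new2 and old3 below 0.068 m or horizontal distance between new2 and new1 below 0.068 m or horizontal distance between new2 and new3 below 0.068 m) and y of new3 in the frame of lane between -0.012 and 0.012 m and x of new3 in the frame of lane between 0.11 and 0.295 m and (horizontal distance between new3 and old3 below 0.068 m or horizontal distance between new3 and new1 below 0.068 m or horizontal distance between new3 and new2 below 0.068 m) and horizontal distance between any of new1, new2, new3 and old3 below 0.068 m), for 0.2 s.
At the end, for the whole second after the job is handed in: Kit: oldest jar, one case, one scoop within 8 mm of pocket centres, 4 mm of the floor, level, square to 0.14 rad; duplicates over 100 mm away. Lane: second old jar within 12 mm of the stop, then the third, then all new jars, upright, gaps under 12 mm. All at rest (all of step 2 and horizontal distance between old1 and pocket_jar below 0.008 m and z of old1 in the frame of pocket_jar below 0.004 m and angle between each of old1, case_in, scoop_in's own z axis and vertical below 0.06 rad and horizontal distance between case_in and pocket_case below 0.008 m and z of case_in in the frame of pocket_case below 0.004 m and angle between the x axis of each of case_in, scoop_in and the x axis of tray, either way round below 0.14 rad and ((horizontal distance between case_spare and pocket_case below 0.008 m and z of case_spare in the frame of pocket_case below 0.004 m and angle between case_spare's own z axis and vertical below 0.06 rad and angle between the x axis of case_spare and the x axis of tray, either way round below 0.14 rad) or (horizontal distance between case_in and pocket_case below 0.008 m and z of case_in in the frame of pocket_case below 0.004 m and angle between case_in's own z axis and vertical below 0.06 rad and angle between the x axis of case_in and the x axis of tray, either way round below 0.14 rad)) and horizontal distance between case_spare and case_in above 0.1 m and horizontal distance between scoop_in and pocket_scoop below 0.008 m and z of scoop_in in the frame of pocket_scoop below 0.004 m and ((horizontal distance between scoop_spare and pocket_scoop below 0.008 m and z of scoop_spare in the frame of pocket_scoop below 0.004 m and angle between scoop_spare's own z axis and vertical below 0.06 rad and angle between the x axis of scoop_spare and the x axis of tray, either way round below 0.14 rad) or (horizontal distance between scoop_in and pocket_scoop below 0.008 m and z of scoop_in in the frame of pocket_scoop below 0.004 m and angle between scoop_in's own z axis and vertical below 0.06 rad and angle between the x axis of scoop_in and the x axis of tray, either way round below 0.14 rad)) and horizontal distance between scoop_spare and scoop_in above 0.1 m and linear speed of each of old1, old2, old3, new1, new2, new3, case_spare, scoop_spare below 0.02 m/s); the robot touches nothing.
It fails at once if a cup is pushed more than 50 mm or knocked over ((distance of cup1 from where it was at the start of the episode above 0.05 m or angle between cup1's own z axis and vertical above 0.6 rad) or (distance of cup2 from where it was at the start of the episode above 0.05 m or angle between cup2's own z axis and vertical above 0.6 rad)).
Of new1, new2, new3 only 2 to 3 are there at a start; the rules pass over those that are not, and their reading is None.
Of case_in, scoop_in only 1 to 1 are there at a start; the rules pass over those that are not, and their reading is None.
At some moment in a run one of new1, new2, new3, case_spare, scoop_spare may be knocked a few centimetres aside while the robot is not near it.
Once in a run the grip may slacken for a moment while it holds something.
It also fails if it takes over 210 s, if anything falls off the work surface, if the arm or the gripper's body presses on something with over 40 N, if the wrist force passes 120 N, or if a joint passes its speed limit or range.

## Robot

A 6-joint arm with a two-finger parallel gripper is mounted at the origin on the work surface. World frame = base frame: x ahead of the robot, y to its left, z up, the work surface at z = 0. Lengths are in m, angles in rad, forces in N, time in s.
With the tool pointing down it reaches from about 0.375 to 0.975 m from the base axis. Payload 3.8 kg.
Tool frame: the origin (TCP) lies midway between the tips of the shut fingers; the grasp point (between the pads) lies 19 mm behind it; z points along the fingers, y is the line along which they close (so a half turn about z gives the same grasp; the last joint's range is limited). The gripper opens to 85 mm and grips with 20 to 120 N. Pads are 22 mm wide; open, the fingers measure 114 mm over their backs; the gripper's body (76 mm by 85 mm) begins 54 mm behind the grasp point. The pads swing forward as they close: fully open they stand 13 mm farther back than shut.
Start: joints at [-1.252, 0.264, 1.604, -0, 1.274, -0.037], TCP at [0.235, -0.633, 0.194] pointing down, gripper open.
Joint ranges: [-2.63, 2.63], [-0.94, 2.18], [0.31, 2.57], [-1.31, 4.45], [0, 2.66], [-2.55, 2.55]. Speed limits (rad/s): [2.57, 2.57, 3.14, 3.14, 3.14, 3.14].

## Interface

Orientations are given as a rotation vector (axis times angle).
In Python, from workcell import bot gives the robot as it stands.
- The arm moves only by the tool servo_tool, never from a script. Its argument "series" is a list of rows, each a list of 7 numbers: the shift along the world's x, y, z in units of 0.15 m (1.0 is 0.15 m), then the turn, a rotation vector about the world's x, y, z in units of 180 degrees (1.0 is 180 degrees), then the closure, from 0 (fully open) to 1 (shut). A call has 1 to 20 rows; each row is the pose to reach, as a shift and turn from the pose commanded when the call began, turning the shorter way round; what a row does not reach only later rows make up. A row lasts 1/10 s, in which the tool goes at most 50 mm and 8.59 degrees, less where a joint would pass 70% of its speed; a pose out of reach is approached as far as the arm can. A call with a number of a shift or a turn outside -1 to 1 is refused whole. A call with a gripper value outside its range is refused whole. The fingers move at their own pace and stop on an object; "newtons" is the grip in N (left out, the last holds). Time passes only in rows, so rows that repeat a pose let the fingers close. It gives the time, the measured TCP pose, the force, the opening and the grip force at its end, in the units of the state.
- bot.read_state(): the state, without advancing time (a new reading comes with each control period).
- bot.read_camera(name): name is "scene" or "side" or "wrist"; returns the picture (400x640x3 uint8, red, green, blue); there is no depth.
- bot.camera_info(name): a dict with "vertical_fov" (degrees; the focal length in pixels is half the picture's height over the tangent of half this angle, whatever the lens; pixels are square), "cx", "cy" (the principal point, pixels), "R" (3x3) and "t" (3): a world point X has camera coordinates R X + t. Camera axes: x right, y down, z forward; pixel columns grow to the right and rows downward; lengths in m; the calibration is good to about 2 mm. A picture is of the moment at which its call begins: read the wrist's pose just before it. camera_info takes no time and is no camera call; for the wrist camera it gives the pose at the moment of the call.
- bot.finish_job(): hands the job in; it is judged then, once.
Trained networks look in the newest picture that a camera, given by its name, has taken for a name from the list of things; names that differ only in an ending like _2 or _b are one class to them, and where a whole thing is asked for, a point or a joint stands for the part that bears it (a point fixed in the world has none). Each returns a list of dicts, best first, with "score" (0 to 1); they miss things now and then, are a little off and sometimes report something else, mostly with a low value. They report only what shows in the picture. A call takes as long as a camera call. They do not tell look-alikes from the thing itself.
- bot.recognise(target, camera): "box" ([left, top, right, bottom] as shares, 0 to 1, of the picture: columns of its width, rows of its height, round what is visible of it).
- bot.trace(target, camera): "mask" (400x640 bool, what is visible of it) and "box" ([left, top, right, bottom] as shares, 0 to 1, of the picture: columns of its width, rows of its height, round what is visible of it).
- bot.mark_of(target, camera): "at" ([row, column] as shares, 0 to 1, of the picture: columns of its width, rows of its height: a listed point, or the origin of a listed thing).
The state is a dict: "time": time; "q": joint angles; "joint_vel": joint speeds; "joint_torque": joint torques, N m; "tool_pos": TCP position; "tcp_rot": TCP orientation; "wrist_force": force on the tool from outside, world axes, zero at the start; "torque": the same for the moment, N m; "width": opening from 0.0 (shut) to 1.0 (fully open); "grip_force": force on a finger pad.
Only numpy, scipy, OpenCV 4.12 (cv2) and the standard library are available. Lean on these libraries where they do the work, as an engineer would, in place of code of your own. Each camera call takes 0.05 s, during which the arm holds its last target. There are 200 camera calls.

## Working session

There is one attempt and no reset: what is moved stays moved. The work goes in short steps, Python scripts to look and compute and a tool call to move; the robot and the scene stay as the last step left them, time stands still between calls to the robot, and variables do not carry over. Pictures are saved under pics/ and viewed, at most 14 in all, crops included, and the job is handed in when it is done.

Besides the shell and the picture viewer there is one more tool, called after "Request:" as a command line: name --pt "numbers of a row" for each row, then --argument value for the rest. servo_tool: Moves the arm, as the interface text tells. Shifts and turns lie within -1 to 1; 1 stands for 0.15 m of shift or 180 degrees of turn. Its arguments: {"type":"object","properties":{"series":{"type":"array","items":{"type":"array","items":{"type":"number"}}},"newtons":{"type":"number"}},"required":["series"]}

```bash
mkdir -p pics
cat > h.py <<'E'
import numpy as np, cv2
from workcell import bot
def P(c):
    i=bot.camera_info(c); f=200/np.tan(np.radians(i['vertical_fov'])/2)
    return i,f
def ray(c,px,z):
    """pixel (col,row) -> world point at height z"""
    i,f=P(c); R=np.array(i['R']);t=np.array(i['t'])
    d=R.T@np.array([(px[0]-i['cx'])/f,(px[1]-i['cy'])/f,1]); o=-R.T@t
    return o+d*(z-o[2])/d[2]
def proj(c,X):
    i,f=P(c); p=np.array(i['R'])@np.array(X)+np.array(i['t'])
    return np.array([i['cx']+f*p[0]/p[2], i['cy']+f*p[1]/p[2]])
def shot(c,n):
    im=bot.read_camera(c); cv2.imwrite(f'pics/{n}.png',im[:,:,::-1]); return im
E
python3 - <<'E'
from h import *
for c in ['scene','side','wrist']:
    shot(c,c+'0'); i,f=P(c); print(c,i,f)
a=cv2.imread('pics/scene0.png');
for t in ['lane','old1','tray','pocket_jar','pocket_case','pocket_scoop','case_in','scoop_in','cup1']:
    for c in ['scene','side']:
        print(t,c,[(np.round(np.array(d['at'])[::-1]*[640,400]).tolist(),round(d['score'],2)) for d in bot.mark_of(t,c)])
E
```

```text
scene {'vertical_fov': 50.20348314897973, 'cx': 318.7059191904497, 'cy': 204.72231624637456, 'R': array([[ 0.15234247,  0.98828402,  0.00929866],
       [ 0.85574904, -0.12719372, -0.50151306],
       [-0.49445461,  0.08435906, -0.8651001 ]]), 't': array([-0.0934386 , -0.4250122 ,  1.62518864])} 426.9204999526558
side {'vertical_fov': 55.707032931155105, 'cx': 322.7281901847201, 'cy': 193.20474097746904, 'R': array([[-0.94241556, -0.33416051, -0.01377174],
       [-0.2429574 ,  0.71233659, -0.65844384],
       [ 0.22983604, -0.61718177, -0.75250385]]), 't': array([0.47949236, 0.14646384, 0.93322318])} 378.47645154406695
wrist {'vertical_fov': 68.21623795284842, 'cx': 317.6569683183783, 'cy': 197.65586936367117, 'R': array([[ 0.34818472, -0.93742318, -0.00227583],
       [-0.88832642, -0.33072229,  0.31858897],
       [-0.29940536, -0.10890613, -0.94789023]]), 't': array([-0.67531184, -0.04136395,  0.38134734])} 295.3086185951872
lane scene [([368.0, 159.0], 0.97)]
lane side [([355.0, 285.0], 0.95), ([340.0, 188.0], 0.24)]
old1 scene [([421.0, 206.0], 0.73), ([383.0, 170.0], 0.68), ([401.0, 193.0], 0.58)]
old1 side [([324.0, 288.0], 0.94), ([288.0, 296.0], 0.9), ([251.0, 306.0], 0.83)]
tray scene [([208.0, 222.0], 0.61)]
tray side []
pocket_jar scene [([227.0, 203.0], 0.84)]
pocket_jar side [([365.0, 141.0], 0.75), ([343.0, 129.0], 0.39)]
pocket_case scene [([223.0, 228.0], 0.88)]
pocket_case side [([344.0, 133.0], 0.65)]
pocket_scoop scene [([190.0, 222.0], 0.77)]
pocket_scoop side [([362.0, 118.0], 0.66)]
case_in scene [([218.0, 226.0], 0.67)]
case_in side [([347.0, 132.0], 0.86)]
scoop_in scene []
scoop_in side []
cup1 scene [([352.0, 258.0], 0.59), ([368.0, 162.0], 0.59)]
cup1 side [([244.0, 212.0], 0.6), ([241.0, 242.0], 0.56)]
```

View pics/scene0.png

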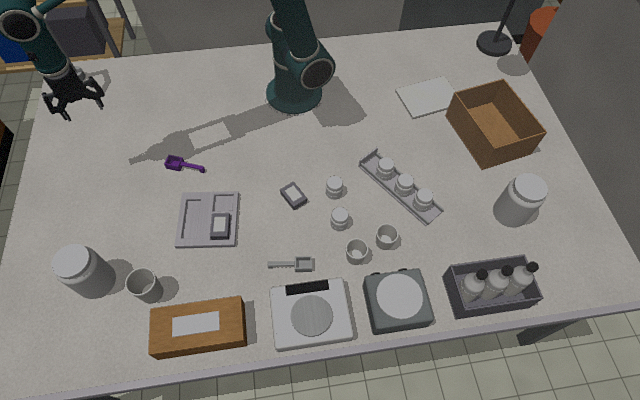

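View pics/side0.png

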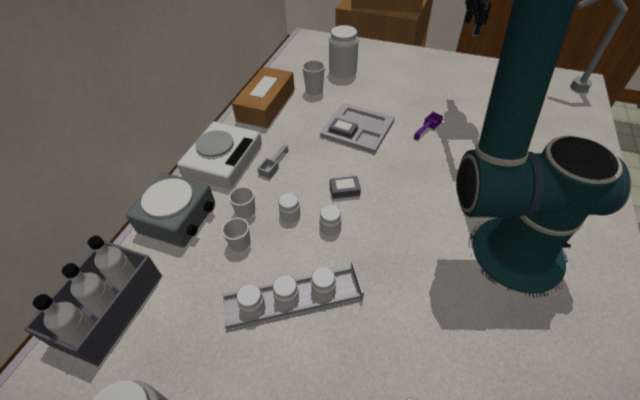

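The scene image shows the tray at (208,219) with its case at (220,225), so the scoop is missing. The lane runs from its stop at (370,157) to its back end at (435,215), with jars at (385,167), (404,182) and (424,197). Two new jars stand at (334,187) and (340,217), the spare case is at (293,195), and the cups are at (357,252) and (387,237).

For the scoop, the candidates are the grey one at (292,264) and the purple one at (185,163). I choose the grey one.

```bash
cat >> h.py <<'E'
def marks(t,c,z,smin=.3):
    o=[]
    for d in bot.mark_of(t,c):
        if d['score']<smin: continue
        px=np.array(d['at'])[::-1]*[640,400]
        o.append((px.round(1).tolist(),np.round(ray(c,px,z),4)[:2].tolist(),round(d['score'],2)))
    return o
E
python3 - <<'E'
from h import *
im={c:shot(c,c+'1') for c in ['scene','side']}
for t,z in [('lane',0),('old1',.006),('new1',0),('tray',0),('pocket_jar',.006),('pocket_case',.006),('pocket_scoop',.006),('case_spare',0),('scoop_spare',0),('cup1',0)]:
    for c in ['scene','side']: print(t,c,marks(t,c,z))
# masks: centroid of jars & box
for t in ['new1','scoop_spare','case_spare','tray','lane']:
  for c in ['scene','side']:
    for d in bot.trace(t,c):
      if d['score']<.3: continue
      m=d['mask'].astype(np.uint8); r=cv2.minAreaRect(cv2.findNonZero(m))
      print(t,c,round(d['score'],2),np.round(r[0],1),np.round(r[1],1),[np.round(ray(c,p,.018 if t=='tray' else .02)[:2],3).tolist() for p in cv2.boxPoints(r)] if t in('tray','lane','case_spare','scoop_spare') else np.round(ray(c,r[0],.035)[:2],3))
a=cv2.cvtColor(im['scene'],cv2.COLOR_RGB2BGR)
a=cv2.resize(a[140:290,160:460],None,fx=2.6,fy=2.6,interpolation=cv2.INTER_CUBIC); cv2.imwrite('pics/crop1.png',a)
E
```

```text
lane scene [([368.2, 161.0], [0.3525, 0.2125], 0.68)]
lane side [([357.4, 284.9], [0.3477, 0.2128], 0.68)]
old1 scene [([419.2, 205.0], [0.5513, 0.3372], 0.79), ([383.1, 170.7], [0.4033, 0.2524], 0.63)]
old1 side [([251.8, 308.8], [0.5523, 0.3487], 0.79), ([325.5, 287.1], [0.4149, 0.2454], 0.73), ([287.9, 298.0], [0.4865, 0.2987], 0.63)]
new1 scene [([336.4, 224.1], [0.5773, 0.0619], 0.71), ([336.3, 189.4], [0.45, 0.084], 0.54)]
new1 side [([290.9, 215.2], [0.5739, 0.0733], 0.79), ([343.7, 132.5], [0.5424, -0.3007], 0.69), ([327.0, 228.7], [0.4673, 0.0839], 0.68)]
tray scene [([209.1, 221.1], [0.5074, -0.3334], 0.9)]
tray side [([358.3, 130.3], [0.5, -0.3265], 0.93), ([363.6, 118.3], [0.5004, -0.3935], 0.32)]
pocket_jar scene [([223.6, 204.4], [0.4566, -0.2847], 0.93)]
pocket_jar side [([368.6, 140.4], [0.4535, -0.2818], 0.91)]
pocket_case scene [([222.4, 228.6], [0.5435, -0.2921], 0.85)]
pocket_case side [([343.2, 130.1], [0.5454, -0.3049], 0.71), ([361.1, 118.3], [0.5067, -0.3832], 0.39)]
pocket_scoop scene [([190.5, 220.1], [0.4988, -0.3896], 0.73)]
pocket_scoop side [([361.6, 116
[... 1359 characters left out ...]
5], [0.422, -0.235], [0.62, -0.246], [0.592, -0.432]]
case_spare side 0.69 [344.4 187.1] [20.3 30.1] [[0.516, -0.069], [0.44, -0.11], [0.412, -0.039], [0.485, 0.001]]
tray scene 0.94 [206.  219.5] [57. 64.] [[0.39, -0.439], [0.42, -0.235], [0.622, -0.247], [0.594, -0.436]]
tray side 0.7 [356.2 126.9] [65.7 41.7] [[0.606, -0.235], [0.636, -0.453], [0.401, -0.409], [0.396, -0.207]]
tray side 0.63 [323.  283.5] [33. 24.] [[0.462, 0.213], [0.409, 0.195], [0.383, 0.274], [0.433, 0.291]]
lane scene 0.69 [399.1 186.5] [96.3 27. ] [[0.371, 0.159], [0.298, 0.238], [0.585, 0.405], [0.645, 0.328]]
lane side 0.64 [291.  297.7] [ 39.5 142.9] [[0.635, 0.352], [0.367, 0.165], [0.32, 0.252], [0.572, 0.421]]
```

View pics/crop1.png

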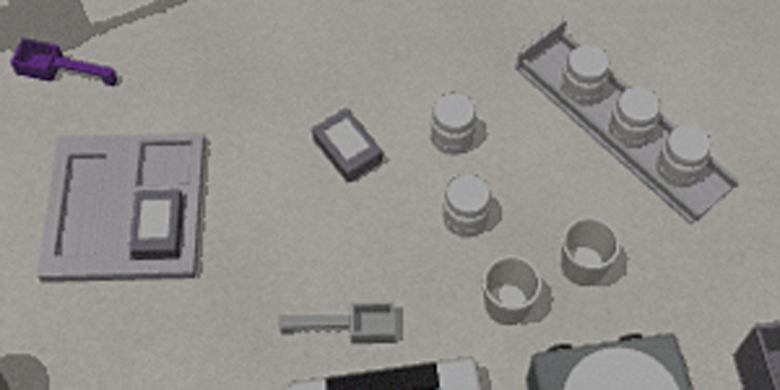

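Close crop: the grey scoop is at full-image (291,264) with its bowl toward +y. The stock jars and the spare case are confirmed too. Next I check the tool's yaw and the camera offset.

```bash
cat >> h.py <<'E'
from scipy.spatial.transform import Rotation as Ro
def st():
    s=bot.read_state(); R=Ro.from_rotvec(s['tcp_rot']).as_matrix()
    y=np.degrees(np.arctan2(R[1,1],R[0,1]))
    return s,np.array(s['tool_pos']),y,R
def go(x,y,z,yaw=None):
    "print shift and turn in servo units; yaw=tool-y direction deg, mod 180"
    s,p,a,R=st(); d=(np.array([x,y,z])-p)/.15
    t=0 if yaw is None else ((yaw-a+90)%180-90)/180
    print('shift',d.round(3),'turn',round(t,4),'| pos',p.round(4),'yaw',round(a,1),'t',round(s['time'],1),'w',round(s['width'],3),'F',np.round(s['wrist_force'],1),'q',np.round(s['q'],2))
E
python3 - <<'E'
from h import *
s,p,y,R=st(); i,f=P('wrist'); c=-np.array(i['R']).T@i['t']
print('cam in tool',R.T@(c-p),'\nopt axis in tool',R.T@np.array(i['R'])[2],'tool R\n',R.round(3))
go(.5,-.33,.3,90); go(.45,.25,.3,124)
E
```

```text
cam in tool [ 0.08215439  0.00148609 -0.1800892 ] 
opt axis in tool [-3.18670694e-01 -5.28311488e-04  9.47865344e-01] tool R
 [[ 0.937  0.348  0.   ]
 [ 0.348 -0.937 -0.   ]
 [ 0.     0.    -1.   ]]
shift [1.766 2.018 0.706] turn -0.1133 | pos [ 0.2351 -0.6327  0.1941] yaw -69.6 t 2.6 w 1.0 F [ 0.9 -0.6  0.2] q [-1.25  0.26  1.6   0.    1.27 -0.04]
shift [1.432 5.885 0.706] turn 0.0756 | pos [ 0.2351 -0.6327  0.1941] yaw -69.6 t 2.6 w 1.0 F [ 0.9 -0.6  0.2] q [-1.25  0.26  1.6   0.    1.27 -0.04]
```

Request:
servo_tool --pt "0.9 1 0.5 0 0 -0.113 0" --pt "0.9 1 0.5 0 0 -0.113 0" --pt "0.9 1 0.5 0 0 -0.113 0" --pt "0.9 1 0.5 0 0 -0.113 0" --pt "0.9 1 0.5 0 0 -0.113 0" --pt "0.9 1 0.5 0 0 -0.113 0" --pt "0.9 1 0.5 0 0 -0.113 0"

```text
time: 3.35
tool_pos: [0.3696, -0.4831, 0.2687]
tcp_rot: [3.141, 0.002, -0.001]
wrist_force: [0.2, 0.6, 0.0]
width: 0.998
grip_force: 0.0
```

Request:
servo_tool --pt "0.87 1 0 0 0 0 0" --pt "0.87 1 0 0 0 0 0" --pt "0.87 1 0 0 0 0 0" --pt "0.87 1 0 0 0 0 0" --pt "0.87 1 0 0 0 0 0" --pt "0.87 1 0 0 0 0 0" --pt "0.87 1 0 0 0 0 0"

```text
time: 4.05
tool_pos: [0.4993, -0.3344, 0.2681]
tcp_rot: [-3.142, 0.002, 0.003]
wrist_force: [-0.3, -0.8, -0.1]
width: 1.001
grip_force: 0.0
```

Run:
```python
from h import *
go(.5,-.33,.28,90)
shot('wrist','tray1')
for t,z in [('tray',0),('pocket_jar',.006),('pocket_case',.006),('pocket_scoop',.006),('case_in',.006)]: print(t,marks(t,'wrist',z))
for d in bot.trace('tray','wrist')[:1]:
  r=cv2.minAreaRect(cv2.findNonZero(d['mask'].astype(np.uint8)))
  print([np.round(ray('wrist',p,.018)[:2],4).tolist() for p in cv2.boxPoints(r)])
for y in [-.42,-.24]:
  for x in [.4,.6]: print(x,y,proj('wrist',[x,y,.018]).round())
```

```text
shift [0.005 0.029 0.079] turn 0.0004 | pos [ 0.4993 -0.3344  0.2681] yaw -90.1 t 4.0 w 1.001 F [-0.3 -0.8 -0.1] q [-0.63  0.09  1.67 -0.    1.38  0.94]
tray [([317.9, 153.1], [0.5025, -0.336], 0.74)]
pocket_jar [([285.0, 182.0], [0.4587, -0.2847], 0.67)]
pocket_case []
pocket_scoop [([350.5, 157.2], [0.4979, -0.3849], 0.78), ([289.9, 126.8], [0.5429, -0.2946], 0.71)]
case_in [([287.9, 124.9], [0.5458, -0.2914], 0.89), ([351.7, 159.5], [0.4946, -0.3865], 0.5)]
[[0.4243, -0.2219], [0.6123, -0.2571], [0.5931, -0.4354], [0.3989, -0.4269]]
0.4 -0.42 [372. 220.]
0.6 -0.42 [380.  85.]
0.4 -0.24 [258. 220.]
0.6 -0.24 [248.  85.]
```

View pics/tray1.png

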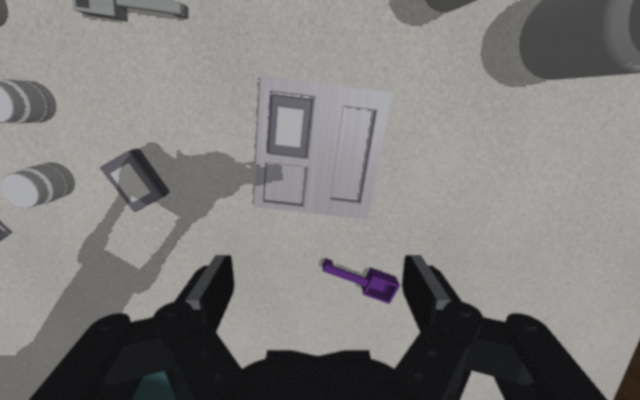

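The wrist image shows the tray with corners near (260,77), (393,92), (369,218) and (254,207). The jar pocket is at (285,185), the case is seated at (290,125), and the scoop pocket is empty at (352,155). I fit the tray rectangle to the mask.

```bash
python3 - <<'E'
from h import *
from scipy.optimize import least_squares
im=cv2.imread('pics/tray1.png'); bot.read_camera('wrist')
C=[(260,77),(393,92),(369,218),(254,207)]
print('corners',[ray('wrist',c,.018)[:2].round(4).tolist() for c in C])
print('jarpocket',[ray('wrist',c,.018)[:2].round(4).tolist() for c in [(265,163),(307,167),(303,207),(263,204)]])
print('scooppocket',[ray('wrist',c,.018)[:2].round(4).tolist() for c in [(340,105),(376,108),(360,203),(331,199)]])
m=bot.trace('tray','wrist')[0]['mask'].astype(np.uint8)
c=max(cv2.findContours(m,0,2)[0],key=cv2.contourArea)[:,0,:]
W=np.array([ray('wrist',p,.018)[:2] for p in c])
def res(v):
    a=v[2]; q=(W-v[:2])@np.array([[np.cos(a),-np.sin(a)],[np.sin(a),np.cos(a)]])
    d=np.maximum(abs(q[:,0])-.095,abs(q[:,1])-.09); return d
o=least_squares(res,[.505,-.335,0],loss='soft_l1',f_scale=.003)
print(o.x[:2],np.degrees(o.x[2]),abs(o.fun).mean())
x0,y0,a=o.x; u=np.array([np.cos(a),np.sin(a)]);v=np.array([-u[1],u[0]])
for n,dx,dy in [('jar',-.054,.045),('case',.034,.045),('scoop',0,-.05)]: print(n,(o.x[:2]+dx*u+dy*v).round(4))
E
python3 - <<'E'
import cv2
a=cv2.imread('pics/tray1.png')[65:235,235:410]; cv2.imwrite('pics/tray1c.png',cv2.resize(a,None,fx=3.4,fy=3.4,interpolation=cv2.INTER_CUBIC))
E
```

```text
corners [[0.6104, -0.2564], [0.5912, -0.4381], [0.404, -0.4154], [0.4226, -0.2353]]
jarpocket [[0.4921, -0.2564], [0.486, -0.3186], [0.4225, -0.3116], [0.4275, -0.2496]]
scooppocket [[0.5741, -0.3656], [0.5701, -0.4161], [0.4291, -0.4001], [0.4357, -0.355]]
[ 0.50606199 -0.33532058] -6.693523415954155 0.0006653548170511639
jar [ 0.4577 -0.2843]
case [ 0.5451 -0.2946]
scoop [ 0.5002 -0.385 ]
```

View pics/tray1c.png

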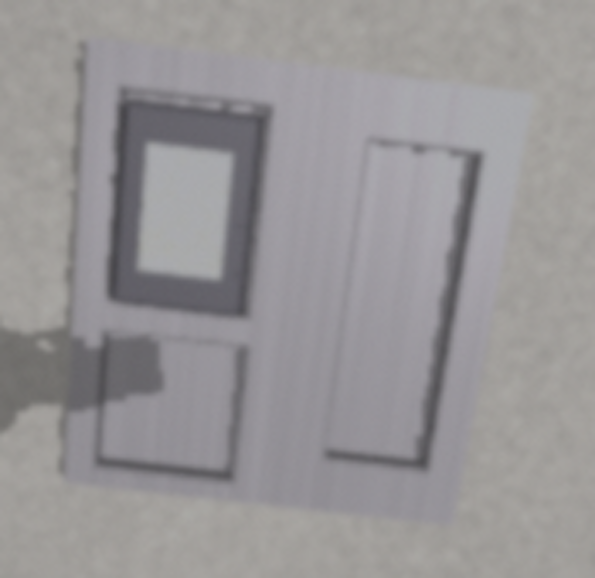

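Request:
servo_tool --pt "-0.1 1 0 0 0 0.19 0" --pt "-0.1 1 0 0 0 0.19 0" --pt "-0.1 1 0 0 0 0.19 0" --pt "-0.1 1 0 0 0 0.19 0"

```text
time: 4.9
tool_pos: [0.4849, -0.1777, 0.2694]
tcp_rot: [-2.995, -0.94, -0.002]
wrist_force: [0.9, -1.4, -0.3]
width: 1.0
grip_force: 0.0
```

Request:
servo_tool --pt "-0.1 1 0 0 0 0 0" --pt "-0.1 1 0 0 0 0 0" --pt "-0.1 1 0 0 0 0 0"

```text
time: 5.2
tool_pos: [0.4703, -0.0321, 0.2693]
tcp_rot: [3.003, 0.923, 0.001]
wrist_force: [1.4, -0.2, -0.1]
width: 1.0
grip_force: 0.0
```

Request:
servo_tool --pt "-0.1 1 0 0 0 0 0" --pt "-0.1 1 0 0 0 0 0" --pt "-0.1 1 0 0 0 0 0"

```text
time: 5.5
tool_pos: [0.4553, 0.1177, 0.2696]
tcp_rot: [3.002, 0.925, 0.002]
wrist_force: [0.6, 0.7, -0.2]
width: 1.001
grip_force: 0.0
```

Request:
servo_tool --pt "-0.1 0.9 0 0 0 0 0" --pt "-0.1 0.9 0 0 0 0 0" --pt "-0.1 0.9 0 0 0 0 0" --pt "-0.1 0.9 0 0 0 0 0" --pt "-0.1 0.9 0 0 0 0 0"

```text
time: 6.0
tool_pos: [0.4405, 0.2513, 0.269]
tcp_rot: [3.001, 0.929, -0.0]
wrist_force: [0.3, -0.7, 0.1]
width: 1.001
grip_force: 0.0
```

Run:
```python
from h import *
go(.45,.25,.28,-56)
shot('wrist','lane1')
for t,z in [('lane',0),('old1',.006),('cup1',0)]: print(t,marks(t,'wrist',z,.2))
for d in bot.trace('old1','wrist'):
  r=cv2.minAreaRect(cv2.findNonZero(d['mask'].astype(np.uint8))); print(round(d['score'],2),np.round(r,1) if 0 else r, ray('wrist',r[0],.035).round(4))
i,f=P('wrist'); print((-np.array(i['R']).T@i['t']).round(3))
```

```text
shift [ 0.064 -0.009  0.073] turn -0.0022 | pos [0.4405 0.2513 0.269 ] yaw -55.6 t 6.0 w 1.001 F [ 0.3 -0.7  0.1] q [ 0.47 -0.1   1.86 -0.    1.38  1.44]
lane [([302.7, 210.6], [0.3523, 0.2175], 0.57)]
old1 [([310.9, 49.9], [0.5559, 0.3371], 0.9), ([309.3, 166.7], [0.4204, 0.2495], 0.79), ([309.9, 108.4], [0.4919, 0.2961], 0.65)]
cup1 [([441.7, 43.7], [0.6632, 0.1939], 0.79), ([511.1, 63.6], [0.6987, 0.0972], 0.72), ([307.1, 166.5], [0.4175, 0.2518], 0.47), ([467.8, 148.7], [0.5776, 0.0649], 0.33)]
0.95 ((308.0, 172.0), (46.0, 40.0), 90.0) [0.4188 0.2496 0.035 ]
0.72 ((308.7500305175781, 110.25001525878906), (42.42640686035156, 43.133514404296875), 45.0) [0.4904 0.2958 0.035 ]
0.65 ((306.5, 44.5), (53.0, 45.0), 90.0) [0.555  0.3422 0.035 ]
[0.51  0.294 0.449]
```

View pics/lane1.png

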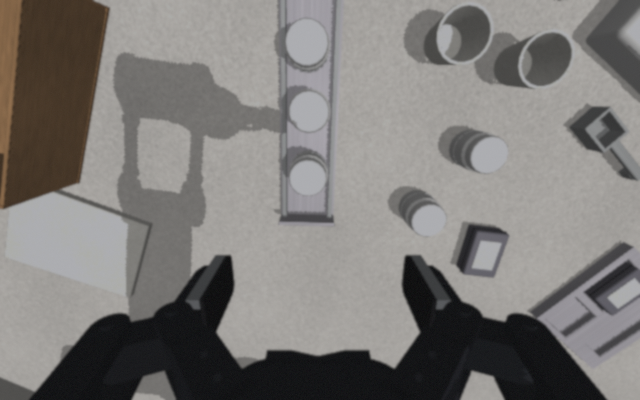

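The wrist image shows the lane running vertically, with its stop at row 217 (columns 280–333). The jar caps are at (308,176), (309,111) and (306,43), and the new jars' caps at (488,154) and (428,220). The view is aligned with the lane.

Run:
```python
from h import *
for p in [(308,176),(309,111),(306,43),(488,154),(428,220)]: print('cap',ray('wrist',p,.068 if p[0]<400 else .062).round(4))
L=[ray('wrist',p,.02)[:2] for p in [(282,200),(278,5)]]; Rr=[ray('wrist',p,.02)[:2] for p in [(332,200),(338,5)]]
for a in (L,Rr): print('rail',a[0].round(4),a[1].round(4),np.degrees(np.arctan2(*(a[1]-a[0])[::-1])))
print('width', np.linalg.norm(L[0]-Rr[0]),np.linalg.norm(L[1]-Rr[1]))
print('stop', ray('wrist',(306,219),.02)[:2], ray('wrist',(306,214),.04)[:2])
# edge-based rail fit
g=cv2.cvtColor(cv2.imread('pics/lane1.png'),cv2.COLOR_BGR2GRAY)
for r in (20,75,145,205): print(r,g[r,270:348].tolist())
```

```text
cap [0.4215 0.2502 0.068 ]
cap [0.4913 0.295  0.068 ]
cap [0.5524 0.3397 0.068 ]
cap [0.5781 0.0696 0.062 ]
cap [0.4621 0.073  0.062 ]
rail [0.3563 0.2567] [0.5738 0.3982] 33.03264948255348
rail [0.3994 0.1931] [0.6162 0.3357] 33.34361006453587
width 0.07688083959239563 0.07547216843084353
stop [0.35061346 0.20878426] [0.3647452  0.21720021]
20 [163, 165, 164, 166, 166, 164, 158, 146, 129, 120, 128, 140, 147, 147, 137, 122, 123, 142, 152, 154, 157, 157, 155, 151, 148, 144, 143, 147, 151, 156, 158, 164, 169, 171, 171, 170, 171, 171, 170, 170, 170, 168, 164, 159, 154, 149, 149, 151, 154, 156, 157, 157, 158, 158, 158, 158, 157, 158, 158, 156, 152, 142, 126, 114, 112, 120, 137, 148, 152, 153, 155, 156, 158, 159, 160, 160, 160, 160]
75 [163, 164, 163, 164, 164, 166, 166, 161, 146, 132, 125, 131, 141, 143, 140, 128, 125, 142, 154, 158, 159, 159, 158, 157, 158, 159, 160, 160, 160, 160, 162, 162, 162, 161, 159, 159, 160, 162, 162, 163, 165, 163, 162, 163, 162, 162, 162, 162, 163, 164, 163, 162, 160, 161, 162, 162, 161, 160, 153, 138, 121, 111, 112, 127, 142, 149, 152, 156, 159, 162, 164, 164, 165, 165, 162, 161, 161, 161]
145 [164, 163, 162, 163, 164, 165, 163, 163, 154, 133, 117, 120, 131, 138, 139, 131, 122, 137, 151, 155, 154, 149, 147, 145, 148, 150, 150, 150, 148, 146, 143, 148, 156, 158, 156, 156, 158, 160, 161, 163, 163, 164, 163, 162, 162, 163, 163, 162, 162, 164, 163, 162, 163, 165, 165, 159, 147, 127, 112, 112, 124, 140, 147, 151, 157, 162, 164, 162, 162, 164, 165, 166, 166, 166, 166, 166, 166, 165]
205 [161, 163, 164, 165, 163, 162, 163, 163, 160, 147, 127, 115, 121, 132, 136, 130, 118, 126, 141, 149, 152, 150, 149, 148, 149, 151, 153, 152, 154, 156, 157, 155, 153, 152, 153, 152, 153, 156, 156, 154, 153, 155, 156, 156, 154, 153, 154, 154, 154, 153, 153, 153, 151, 143, 126, 111, 105, 112, 130, 141, 146, 147, 152, 156, 160, 160, 161, 161, 162, 163, 163, 164, 164, 163, 161, 160, 161, 162]
```

Request:
servo_tool --pt "-0.127 -0.007 -0.4 0 0 -0.007 0" --pt "-0.127 -0.007 -0.7 0 0 -0.007 0" --pt "-0.127 -0.007 -1 0 0 -0.007 0" --pt "-0.127 -0.007 -1 0 0 -0.007 0" --pt "-0.127 -0.007 -1 0 0 -0.007 0"

```text
time: 6.75
tool_pos: [0.4213, 0.2487, 0.1188]
tcp_rot: [3.012, 0.89, -0.004]
wrist_force: [0.5, -0.4, 0.9]
width: 0.999
grip_force: 0.0
```

Run:
```python
from h import *
go(.4215,.2502,.02,-56.8)
```

```text
shift [ 0.001  0.01  -0.659] turn 0.0016 | pos [0.4213 0.2487 0.1188] yaw -57.1 t 6.8 w 0.999 F [ 0.5 -0.4  0.9] q [ 0.48 -0.03  2.07 -0.    1.1   1.48]
```

Request:
servo_tool --pt "0 0 -0.2 0 0 0 0" --pt "0 0 -0.4 0 0 0 0" --pt "0 0 -0.55 0 0 0 0" --pt "0 0 -0.65 0 0 0 0" --pt "0 0 -0.66 0 0 0 0" --pt "0 0 -0.66 0 0 0 0"

```text
time: 7.35
tool_pos: [0.4244, 0.2508, 0.0228]
tcp_rot: [-3.012, -0.891, -0.007]
wrist_force: [0.6, 0.1, 0.7]
width: 1.001
grip_force: 0.0
```

Request:
servo_tool --pt "0 0 0 0 0 0 0.6" --pt "0 0 0 0 0 0 0.8" --pt "0 0 0 0 0 0 1" --pt "0 0 0 0 0 0 1" --pt "0 0 0 0 0 0 1" --pt "0 0 0 0 0 0 1" --pt "0 0 0 0 0 0 1" --pt "0 0 0 0 0 0 1" --newtons 60

```text
time: 8.15
tool_pos: [0.4235, 0.2511, 0.0224]
tcp_rot: [-3.011, -0.891, -0.006]
wrist_force: [-0.7, 0.9, 8.3]
width: 0.559
grip_force: 60.4
```

Request:
servo_tool --pt "0 0 0.2 0 0 0 1" --pt "0 0 0.5 0 0 0 1" --pt "0 0 0.8 0 0 0 1" --pt "0 0 1 0 0 0 1" --pt "0 0 1 0 0 0 1"

```text
time: 8.65
tool_pos: [0.4254, 0.2516, 0.1762]
tcp_rot: [-3.01, -0.891, -0.017]
wrist_force: [0.7, 0.9, -2.5]
width: 0.557
grip_force: 62.7
```

Run:
```python
from h import *
u,v=np.array([np.cos(np.radians(-6.7)),np.sin(np.radians(-6.7))]),None
go(.4577,-.2843,.15,-96.7)
shot('wrist','held1')
```

```text
shift [ 0.215 -3.573 -0.175] turn -0.2205 | pos [0.4254 0.2516 0.1762] yaw -57.0 t 8.7 w 0.557 F [ 0.7  0.9 -2.5] q [ 0.48 -0.08  2.01 -0.    1.2   1.48]
```

View pics/held1.png

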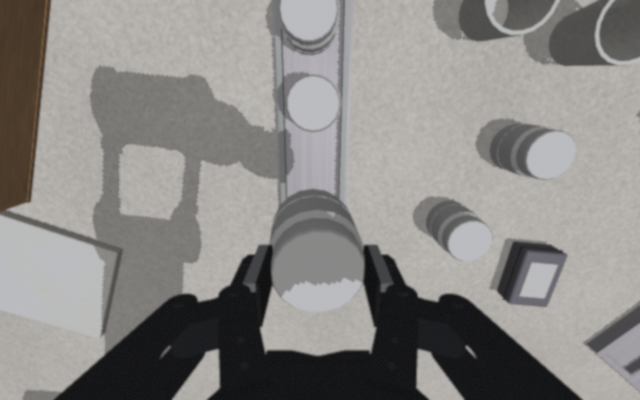

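The jar is held upright and centred, with its cap near (318,265). Old2 and old3 remain at (312,102) and (308,15). The new jars and spare case are unmoved. I check the jar's offset in the gripper from the cap edge.

Run:
```python
from h import *
s,p,y,R=st()
for off in (-.004,0,.004):
    c=p+R@[off,0,-.0455]   # cap top centre for offset along tool x
    q=np.array([proj('wrist',c+[.0255*np.cos(a),.0255*np.sin(a),0]) for a in np.linspace(0,6.28,60)])
    print(off,'cap rows',q[:,1].min().round(1),q[:,1].max().round(1),'cols',q[:,0].min().round(1),q[:,0].max().round(1))
g=cv2.cvtColor(cv2.imread('pics/held1.png'),cv2.COLOR_BGR2GRAY)
print(g[185:320:2,318].tolist())
print(g[265,262:375:2].tolist())
```

```text
-0.004 cap rows 226.4 311.3 cols 266.3 363.6
0 cap rows 218.9 305.3 cols 265.9 364.0
0.004 cap rows 211.4 299.2 cols 265.5 364.4
[173, 172, 139, 95, 93, 104, 102, 92, 92, 92, 93, 92, 103, 124, 125, 125, 119, 97, 95, 96, 97, 98, 106, 120, 134, 136, 137, 136, 136, 136, 136, 136, 136, 136, 136, 136, 135, 136, 135, 137, 137, 137, 136, 136, 135, 137, 136, 135, 137, 156, 183, 188, 188, 188, 187, 187, 188, 188, 188, 188, 188, 188, 188, 182, 171, 170, 174, 173]
[31, 19, 18, 20, 48, 102, 129, 135, 136, 135, 136, 136, 136, 137, 136, 136, 136, 135, 136, 136, 136, 137, 136, 136, 136, 137, 136, 137, 137, 136, 136, 137, 136, 136, 136, 136, 135, 136, 136, 136, 136, 136, 136, 135, 137, 136, 137, 135, 135, 137, 132, 82, 25, 19, 20, 16, 40]
```

Request:
servo_tool --pt "0.06 -1 0 0 0 -0.22 1" --pt "0.06 -1 0 0 0 -0.22 1" --pt "0.06 -1 0 0 0 -0.22 1" --pt "0.06 -1 0 0 0 -0.22 1" --pt "0.06 -1 0 0 0 -0.22 1"

```text
time: 9.2
tool_pos: [0.4289, 0.0974, 0.1674]
tcp_rot: [3.134, -0.196, -0.007]
wrist_force: [-0.5, 0.5, -1.7]
width: 0.566
grip_force: 62.9
```

Request:
servo_tool --pt "0.06 -1 0 0 0 0 1" --pt "0.06 -1 0 0 0 0 1" --pt "0.06 -1 0 0 0 0 1"

```text
time: 9.5
tool_pos: [0.4377, -0.0509, 0.1676]
tcp_rot: [-3.136, 0.178, 0.006]
wrist_force: [0.7, -0.9, -1.3]
width: 0.564
grip_force: 63.0
```

Request:
servo_tool --pt "0.06 -1 0 0 0 0 1" --pt "0.06 -1 0 0 0 0 1" --pt "0.06 -1 0 0 0 0 1"

```text
time: 9.8
tool_pos: [0.4467, -0.2009, 0.1675]
tcp_rot: [-3.135, 0.181, 0.006]
wrist_force: [1.2, 1.5, -2.4]
width: 0.561
grip_force: 63.0
```

Request:
servo_tool --pt "0.07 -0.57 -0.1 0 0 0 1" --pt "0.07 -0.57 -0.3 0 0 0 1" --pt "0.07 -0.57 -0.5 0 0 0 1" --pt "0.07 -0.57 -0.5 0 0 0 1" --pt "0.07 -0.57 -0.5 0 0 0 1"

```text
time: 10.3
tool_pos: [0.4571, -0.2836, 0.0927]
tcp_rot: [-3.133, 0.181, 0.008]
wrist_force: [0.2, 0.9, -2.0]
width: 0.558
grip_force: 63.1
```

Run:
```python
from h import *
go(.462,-.285,.025,-96.7)
shot('wrist','place1')
bot.recognise('old1','wrist')
go(.462,-.285,.025,-96.7)
a=np.radians(-6.7); u=np.array([np.cos(a),np.sin(a),0]); v=np.array([-u[1],u[0],0]); T=np.array([.506,-.3353,.018])
for x,y in [(-.095,.09),(-.095,-.09),(.095,.09),(.095,-.09)]: print(proj('wrist',T+x*u+y*v).round(1))
```

```text
shift [ 0.033 -0.009 -0.451] turn -0.0004 | pos [ 0.4571 -0.2836  0.0927] yaw -96.6 t 10.3 w 0.558 F [ 0.2  0.9 -2. ] q [-0.6   0.1   2.    0.    1.05  1.08]
shift [ 0.015 -0.002 -0.473] turn -0.0008 | pos [ 0.4597 -0.2848  0.0959] yaw -96.6 t 10.4 w 0.558 F [-0.  -0.2 -1.7] q [-0.6   0.09  1.99  0.    1.05  1.08]
[269.4 236.1]
[456.1 236.5]
[257.    9.3]
[494.    9.9]
```

View pics/place1.png

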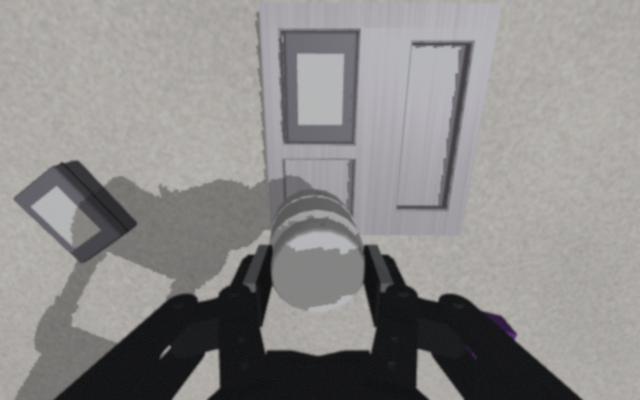

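The image shows the jar poised short of the pocket, whose far edge is at row 158 (columns 283–355). The tray corners are at (260,4), (499,3) and (464,235). I refine the tray pose from these near points.

Run:
```python
from h import *
from scipy.optimize import least_squares
bot.recognise('tray','wrist')
D={(260,4):(.095,.09),(499,3):(.095,-.09),(464,235):(-.095,-.09),(412,42):(.069,-.027),(473,42):(.069,-.073),(446,208):(-.069,-.073),(397,207):(-.069,-.027),(281,30):(.077,.075),(361,28):(.077,.015),(358,145):(-.009,.015),(283,145):(-.009,.075),(283,159):(-.023,.076),(355,158):(-.023,.014)}
W=np.array([ray('wrist',k,.018)[:2] for k in D]); L=np.array(list(D.values()))
def f(v):
    c,s=np.cos(v[2]),np.sin(v[2]); return (L@np.array([[c,s],[-s,c]])+v[:2]-W)
o=least_squares(lambda v:f(v).ravel(),[.506,-.335,-.117],loss='soft_l1',f_scale=.002)
print(o.x[:2],np.degrees(o.x[2])); print((f(o.x)*1e3).round(1).tolist())
c,s=np.cos(o.x[2]),np.sin(o.x[2])
for n,p in [('jar',(-.054,.045)),('scoop',(0,-.05))]: print(n,np.array(p)@np.array([[c,s],[-s,c]])+o.x[:2])
go(.46,-.2848,.025)
s_,p,y,R=st(); p=np.array([.459,-.2845,.095])
# jar cap centre: rows 231..311 cols 271..363 -> at heights
for h in (.038,.0455):
    print(h, R.T@(ray('wrist',(317.5,271),p[2]+h)-p))
```

```text
[ 0.50982585 -0.33973656] -6.475742614736937
[[-0.6, -1.0], [-0.9, 0.2], [3.1, 3.4], [-0.5, -0.1], [-0.2, 1.8], [0.8, -0.5], [-0.3, -0.4], [-1.0, -0.7], [-2.1, 1.5], [2.3, 2.5], [1.6, -2.9], [0.0, -2.2], [-0.6, -0.4]]
jar [ 0.4612456  -0.28893341]
scoop [ 0.50418672 -0.38941754]
shift [-0.002  0.002 -0.478] turn 0 | pos [ 0.4603 -0.2851  0.0967] yaw -96.5 t 10.4 w 0.562 F [-0.3 -0.4 -2.1] q [-0.6   0.09  1.99  0.    1.05  1.08]
0.038 [-0.00755108  0.00148116 -0.03801525]
0.0455 [-0.00277276  0.00148889 -0.04550466]
```

Request:
servo_tool --pt "0.02 -0.01 -0.1 0 0 0 1" --pt "0.02 -0.01 -0.25 0 0 0 1" --pt "0.02 -0.01 -0.34 0 0 0 1" --pt "0.02 -0.01 -0.34 0 0 0 1" --pt "0.02 -0.01 -0.34 0 0 0 1" --pt "0.02 -0.01 -0.34 0 0 0 1"

```text
time: 11.05
tool_pos: [0.4631, -0.2872, 0.045]
tcp_rot: [3.135, -0.181, 0.002]
wrist_force: [0.6, -0.1, -3.8]
width: 0.562
grip_force: 68.0
```

Run:
```python
from h import *
im=shot('wrist','place2'); go(.46,-.2848,.025)
i,f=P('wrist'); print((-np.array(i['R']).T@i['t']).round(4))
a=cv2.imread('pics/place2.png')[60:330,200:480]; cv2.imwrite('pics/place2c.png',cv2.resize(a,None,fx=2.2,fy=2.2,interpolation=cv2.INTER_CUBIC))
```

```text
shift [-0.021  0.017 -0.135] turn 0 | pos [ 0.4632 -0.2873  0.0452] yaw -96.6 t 11.1 w 0.559 F [ 0.2 -0.4 -1.5] q [-0.6   0.16  2.02  0.    0.96  1.09]
[ 0.5449 -0.2978  0.2255]
```

View pics/place2c.png

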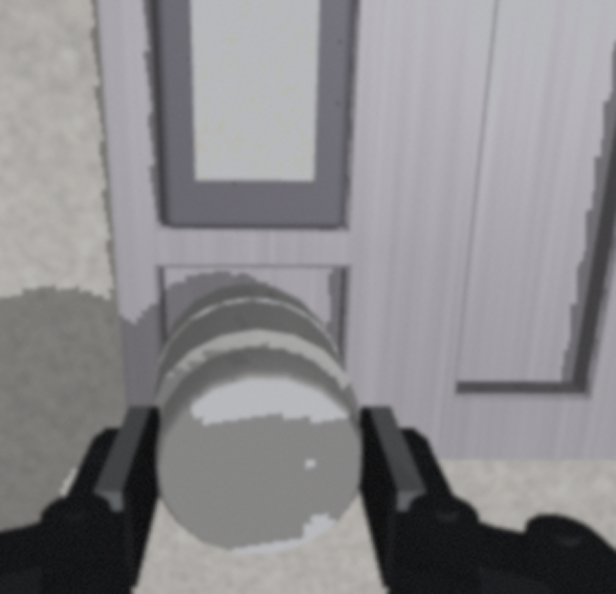

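The crop shows the jar above the pocket. The pocket's far edge is at crop row 265 (columns 160–348), and the jar's lower front rim at (255,283).

Run:
```python
from h import *
bot.recognise('tray','wrist')
F=lambda c:(c[0]/2.2+200,c[1]/2.2+60)
r=lambda c,z: ray('wrist',F(c),z)
a=np.radians(-6.6); u=np.array([np.cos(a),np.sin(a)]); v=np.array([-u[1],u[0]])
e1,e2=r((160,265),.018)[:2],r((348,265),.018)[:2]
print('edge',e1,e2,'len',np.linalg.norm(e1-e2)); pc=(e1+e2)/2-.031*u; print('pocket',pc)
n=r((580,458),.018)[:2]; print('near tray edge u',n@u,'-> pocket u',n@u+.041,' from far edge',pc@u)
for z in (.025,.031): b=r((257,283),z)[:2]-.028*u; print('jar rim',z,b,'u',b@u)
for z in (.045+.0455,.045+.048):
    t=r((258,548),z)[:2]+.0255*u; t2=r((258,448),z)[:2]; print('cap back',t,t2)
print('tcp',.462,-.286,'u',np.array([.462,-.286])@u)
```

```text
edge [ 0.49285316 -0.25909199] [ 0.4856817  -0.32076366] len 0.06208723452264302
pocket [ 0.45847288 -0.28636477]
near tray edge u 0.4462144340954458 -> pocket u 0.4872144340954458  from far edge 0.48834841933984885
jar rim 0.025 [ 0.45726524 -0.28722799] u 0.48724799862110024
jar rim 0.031 [ 0.45905568 -0.28744959] u 0.4890520431563061
cap back [ 0.461073   -0.28798872] [ 0.46411037 -0.28836312]
cap back [ 0.46309508 -0.28822569] [ 0.46560693 -0.28853885]
tcp 0.462 -0.286 u 0.491810242748343
```

Request:
servo_tool --pt "-0.007 0.005 0 0 0 0 1" --pt "-0.007 0.005 -0.04 0 0 0 1" --pt "-0.007 0.005 -0.08 0 0 0 1" --pt "-0.007 0.005 -0.11 0 0 0 1" --pt "-0.007 0.005 -0.14 0 0 0 1" --pt "-0.007 0.005 -0.147 0 0 0 1" --pt "-0.007 0.005 -0.147 0 0 0 1" --pt "-0.007 0.005 -0.147 0 0 0 1"

```text
time: 11.95
tool_pos: [0.4615, -0.2858, 0.0225]
tcp_rot: [-3.136, 0.181, -0.001]
wrist_force: [-0.4, 2.0, 5.1]
width: 0.557
grip_force: 63.5
```

Request:
servo_tool --pt "0 0 0 0 0 0 0.3" --pt "0 0 0 0 0 0 0.2" --pt "0 0 0 0 0 0 0.1" --pt "0 0 0 0 0 0 0.05" --pt "0 0 0 0 0 0 0" --pt "0 0 0 0 0 0 0" --pt "0 0 0.2 0 0 0 0" --pt "0 0 0.5 0 0 0 0" --pt "0 0 0.8 0 0 0 0" --pt "-0.1 0 1 0 0 0 0" --pt "-0.3 0 1 0 0 0 0" --pt "-0.3 0 1 0 0 0 0" --pt "-0.3 0 1 0 0 0 0"

```text
time: 13.25
tool_pos: [0.4159, -0.2859, 0.1721]
tcp_rot: [3.136, -0.183, 0.001]
wrist_force: [-0.2, -0.8, -0.4]
width: 1.001
grip_force: 0.0
```

Run:
```python
from h import *
shot('wrist','placed'); print(marks('old1','wrist',.006)); go(.416,-.285,.17)
a=cv2.imread('pics/placed.png'); cv2.imwrite('pics/placedc.png',a[0:330,180:560])
```

```text
[([308.0, 135.6], [0.4592, -0.2806], 0.96)]
shift [-0.002  0.005 -0.01 ] turn 0 | pos [ 0.4163 -0.2858  0.1715] yaw -96.6 t 13.3 w 1.001 F [1.  0.4 0.2] q [-0.65 -0.04  1.99  0.    1.2   1.04]
```

View pics/placedc.png

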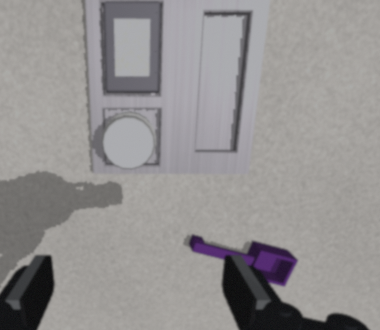

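The crop shows the jar upright in the square pocket at (129,141), with case and tray undisturbed. Now I go behind old3 with the fingers shut.

Request:
servo_tool --pt "0.1 1 0 0 0 0.221 1" --pt "0.1 1 0 0 0 0.221 1" --pt "0.1 1 0 0 0 0.221 1" --pt "0.1 1 0 0 0 0.221 1" --pt "0.1 1 0 0 0 0.221 1"

```text
time: 13.85
tool_pos: [0.4317, -0.1337, 0.1713]
tcp_rot: [-3.006, -0.911, 0.001]
wrist_force: [-0.4, 0.1, 0.0]
width: 0.144
grip_force: 0.0
```

Request:
servo_tool --pt "0.3 1 0 0 0 0 1" --pt "0.3 1 0 0 0 0 1" --pt "0.3 1 0 0 0 0 1" --pt "0.3 1 0 0 0 0 1"

```text
time: 14.25
tool_pos: [0.4774, 0.019, 0.1715]
tcp_rot: [-3.006, -0.904, -0.001]
wrist_force: [-0.3, -1.0, 0.5]
width: -0.003
grip_force: 0.0
```

Request:
servo_tool --pt "0.3 1 0 0 0 0 1" --pt "0.3 1 0 0 0 0 1" --pt "0.3 1 0 0 0 0 1" --pt "0.3 1 0 0 0 0 1"

```text
time: 14.65
tool_pos: [0.5224, 0.1686, 0.1713]
tcp_rot: [-3.007, -0.903, -0.001]
wrist_force: [0.1, -0.4, 0.2]
width: 0.002
grip_force: 0.0
```

Request:
servo_tool --pt "0.3 1 0 0 0 0 1" --pt "0.3 1 0 0 0 0 1" --pt "0.3 1 0 0 0 0 1" --pt "0.3 1 0 0 0 0 1"

```text
time: 15.05
tool_pos: [0.5671, 0.3182, 0.1707]
tcp_rot: [-3.008, -0.901, 0.0]
wrist_force: [-0.7, -0.8, 0.2]
width: -0.006
grip_force: 0.0
```

Request:
servo_tool --pt "0.21 0.36 0 0 0 0 1" --pt "0.21 0.36 0 0 0 0 1" --pt "0.21 0.36 0 0 0 0 1" --pt "0.21 0.36 0 0 0 0 1"

```text
time: 15.45
tool_pos: [0.5975, 0.3666, 0.1714]
tcp_rot: [3.01, 0.896, -0.003]
wrist_force: [-0.2, -0.7, 0.6]
width: -0.002
grip_force: 0.0
```

Run:
```python
from h import *
go(.5977,.3688,.03,-56.8)
shot('wrist','behind'); 
for c in ['scene','side']: bot.read_camera(c); print(c,marks('old1',c,.006),marks('new1',c,0))
a=cv2.imread('pics/behind.png'); s=cv2.imread('pics/behind.png')
```

```text
shift [ 0.002  0.015 -0.942] turn 0.0003 | pos [0.5975 0.3666 0.1714] yaw -56.8 t 15.4 w -0.002 F [-0.2 -0.7  0.6] q [ 0.52  0.33  1.57 -0.    1.25  1.51]
scene [([226.5, 202.7], [0.4516, -0.2753], 0.92), ([403.5, 191.0], [0.4922, 0.3005], 0.76), ([422.3, 203.8], [0.5485, 0.3482], 0.66)] [([334.0, 191.0], [0.455, 0.0754], 0.92), ([337.4, 222.2], [0.571, 0.0663], 0.67), ([219.3, 225.6], [0.5282, -0.3022], 0.57)]
side [([250.1, 305.9], [0.5589, 0.3437], 0.88), ([288.9, 295.9], [0.4863, 0.2931], 0.68), ([363.9, 121.2], [0.4936, -0.3712], 0.68), ([367.1, 139.7], [0.4588, -0.2836], 0.66)] [([329.4, 226.3], [0.4638, 0.0745], 0.92), ([290.2, 214.0], [0.5772, 0.0701], 0.71), ([244.0, 213.7], [0.6963, 0.1099], 0.48)]
```

View pics/behind.png

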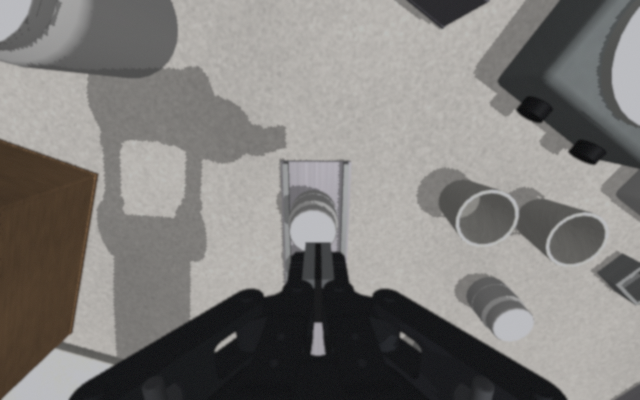

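The image shows old3's cap at (312,230) and the lane's back end at row 160, with the closed fingers above. I check the descent clearance.

Run:
```python
from h import *
bot.recognise('tray','wrist')
e=ray('wrist',(315.5,161),.02)[:2]; c=ray('wrist',(313,230),.068)[:2]; t=np.array([.5975,.3687])
u=np.array([np.cos(np.radians(33.2)),np.sin(np.radians(33.2))]); n=np.array([-u[1],u[0]])
print('end',e,'jar',c,'u end-jar',(e-c)@u,'tcp-jar',(t-c)@u,(t-c)@n,'tcp-mid',(t-e)@n,'origin from end',e-.3*u)
```

```text
end [0.60893123 0.37621502] jar [0.55400454 0.34327607] u end-jar 0.063996854299625 tcp-jar 0.05031665727191672 -0.002542682350003457 tcp-mid -2.8976394167775146e-05 origin from end [0.35790194 0.21194605]
```

Request:
servo_tool --pt "0 0 -0.3 0 0 0 1" --pt "0 0 -0.55 0 0 0 1" --pt "0 0 -0.75 0 0 0 1" --pt "0 0 -0.9 0 0 0 1" --pt "0 0 -0.97 0 0 0 1" --pt "0 0 -0.97 0 0 0 1"

```text
time: 16.45
tool_pos: [0.5962, 0.3672, 0.0245]
tcp_rot: [3.01, 0.896, -0.006]
wrist_force: [0.6, -0.1, 0.3]
width: -0.003
grip_force: 0.0
```

Request:
servo_tool --pt "-0.04 -0.026 0 0 0 0 1" --pt "-0.08 -0.053 0 0 0 0 1" --pt "-0.12 -0.079 0 0 0 0 1" --pt "-0.16 -0.105 0 0 0 0 1" --pt "-0.2 -0.131 0 0 0 0 1" --pt "-0.24 -0.157 0 0 0 0 1" --pt "-0.28 -0.183 0 0 0 0 1" --pt "-0.32 -0.209 0 0 0 0 1" --pt "-0.36 -0.236 0 0 0 0 1" --pt "-0.4 -0.262 0 0 0 0 1" --pt "-0.44 -0.288 0 0 0 0 1" --pt "-0.48 -0.314 0 0 0 0 1" --pt "-0.52 -0.34 0 0 0 0 1" --pt "-0.56 -0.366 0 0 0 0 1" --pt "-0.6 -0.393 0 0 0 0 1" --pt "-0.64 -0.419 0 0 0 0 1" --pt "-0.68 -0.445 0 0 0 0 1" --pt "-0.72 -0.471 0 0 0 0 1" --pt "-0.76 -0.497 0 0 0 0 1" --pt "-0.8 -0.524 0 0 0 0 1"

```text
time: 18.45
tool_pos: [0.4812, 0.2901, 0.0289]
tcp_rot: [3.01, 0.898, 0.012]
wrist_force: [8.7, -0.8, 9.5]
width: -0.002
grip_force: 6.4
```

Request:
servo_tool --pt "-0.02 -0.013 0 0 0 0 1" --pt "-0.04 -0.026 0 0 0 0 1" --pt "-0.06 -0.039 0 0 0 0 1" --pt "-0.06 -0.039 0 0 0 0 1"

```text
time: 18.85
tool_pos: [0.4745, 0.2844, 0.0306]
tcp_rot: [3.01, 0.898, 0.019]
wrist_force: [10.3, -1.8, 12.2]
width: 0.001
grip_force: 7.2
```

Run:
```python
from h import *
shot('wrist','pushed'); shot('side','pushedside')
for c in ['wrist','side']: print(marks('old1',c,.006))
go(.46,.279,.026)
for o in ([.3565,.211],): print('lane x',(np.array(st()[1][:2])-o)@[.8368,.5476])
a=cv2.imread('pics/pushedside.png')[200:350,180:400]; b=cv2.imread('pics/pushed.png')
cv2.imwrite('pics/pushedc.png',np.vstack([cv2.resize(b,(480,300)),cv2.resize(a,(480,300))]))
```

```text
[([307.7, 251.8], [0.4452, 0.2727], 0.66)]
[([306.2, 291.4], [0.4532, 0.27], 0.73), ([337.7, 284.7], [0.3902, 0.2303], 0.63)]
shift [-0.097 -0.036 -0.03 ] turn 0 | pos [0.4745 0.2844 0.0305] yaw -56.8 t 19.1 w 0.003 F [ 8.7 -2.8 11.9] q [ 0.5   0.19  2.02 -0.    0.92  1.49]
lane x 0.13896351561719714
```

View pics/pushedc.png

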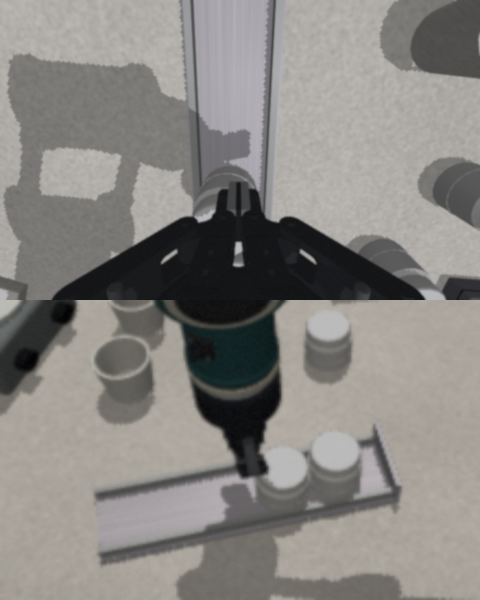

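The push met 10 N at lane x ≈ 0.139, with an upward component too. In the side crop the jars are touching and upright, but a gap to the stop remains. I back off and look.

Request:
servo_tool --pt "0.06 0.039 0 0 0 0 1" --pt "0.16 0.105 0 0 0 0 1" --pt "0.26 0.17 0 0 0 0 1" --pt "0.26 0.17 0.2 0 0 0 1" --pt "0.26 0.17 0.5 0 0 0 1" --pt "0.26 0.17 0.8 0 0 0 1" --pt "0.13 0.085 1 0 0 0 1" --pt "0.06 0.039 1 0 0 0 1" --pt "0.06 0.039 1 0 0 0 1" --pt "0.06 0.039 1 0 0 0 1"

```text
time: 20.05
tool_pos: [0.4757, 0.2884, 0.174]
tcp_rot: [3.01, 0.896, -0.007]
wrist_force: [-0.5, 0.7, -0.1]
width: -0.0
grip_force: 0.0
```

Request:
servo_tool --pt "-0.4 -0.26 0.5 0 0 0 1" --pt "-0.4 -0.26 0.5 0 0 0 1" --pt "-0.4 -0.26 0.5 0 0 0 0" --pt "-0.4 -0.26 0.5 0 0 0 0" --pt "-0.4 -0.26 0.5 0 0 0 0" --pt "-0.4 -0.26 0.5 0 0 0 0"

```text
time: 20.65
tool_pos: [0.4171, 0.2502, 0.2491]
tcp_rot: [3.01, 0.896, -0.006]
wrist_force: [-0.3, 0.6, 0.7]
width: 0.678
grip_force: 0.0
```

Run:
```python
from h import *
go(.46,.279,.026)
b=shot('wrist','after'); a=shot('side','afterside')
for c in ['wrist','side']: print(marks('old1',c,.006)); 
for c in ['wrist','side']: print(marks('new1',c,0))
a=a[250:330,200:380]; b=b[0:300,220:420]
cv2.imwrite('pics/afterc.png',np.hstack([cv2.resize(b,(400,600)),cv2.resize(cv2.rotate(a,0),(400,600*1),interpolation=2)])[:,:,::-1])
```

```text
shift [ 0.286  0.192 -1.487] turn 0 | pos [0.4171 0.2502 0.2491] yaw -56.8 t 20.6 w 0.678 F [-0.3  0.6  0.7] q [ 0.49 -0.13  1.92  0.    1.35  1.48]
[([590.5, 303.7], [0.4625, -0.2836], 0.86), ([313.5, 132.4], [0.4448, 0.2738], 0.76), ([316.6, 171.6], [0.3997, 0.2392], 0.61)]
[([334.9, 283.7], [0.3971, 0.23], 0.68), ([305.9, 292.2], [0.453, 0.272], 0.65), ([371.3, 138.2], [0.4479, -0.2949], 0.62)]
[([484.0, 131.5], [0.579, 0.0703], 0.75), ([435.1, 193.6], [0.4691, 0.0678], 0.66)]
[([292.3, 214.7], [0.5709, 0.0704], 0.73), ([326.9, 227.5], [0.4687, 0.0803], 0.66)]
```

View pics/afterc.png

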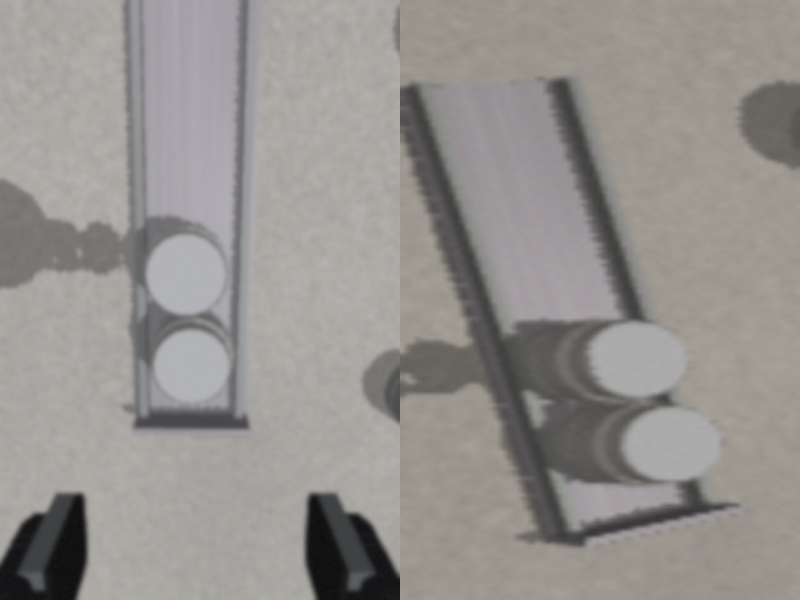

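The wrist view shows the jars upright and touching at (313,137) and (315,182), with the stop's inner face at rows 206–213. A gap remains.

Run:
```python
from h import *
bot.recognise('tray','wrist')
u=np.array([.8368,.5476]); n=np.array([-u[1],u[0]])
X={}
for k,p,z in [('stop_top',(316,213.5),.04),('stop_bot',(316,206),.006),('old2',(315,182.5),.068),('old3',(313,137.5),.068)]:
    X[k]=ray('wrist',p,z)[:2]
o=X['stop_top']
for k in X: print(k,X[k].round(4),'u',((X[k]-o)@u).round(4),'n',((X[k]-o)@n).round(4))
go(0,0,0)
```

```text
stop_top [0.3555 0.2111] u 0.0 n 0.0
stop_bot [0.3544 0.2106] u -0.0012 n 0.0002
old2 [0.3998 0.2413] u 0.0536 n 0.001
old3 [0.446  0.2742] u 0.1103 n 0.0032
shift [-2.784 -1.67  -1.674] turn 0 | pos [0.4177 0.2505 0.2512] yaw -56.8 t 21.0 w 0.998 F [-0.   0.8 -0.2] q [ 0.49 -0.13  1.92  0.    1.35  1.48]
```

Request:
servo_tool --pt "-0.109 -0.055 -0.3 0 0 0 0" --pt "-0.109 -0.055 -0.6 0 0 0 0" --pt "-0.109 -0.055 -0.85 0 0 0 0" --pt "-0.109 -0.055 -1 0 0 0 0" --pt "-0.109 -0.055 -1 0 0 0 0" --pt "-0.109 -0.055 -1 0 0 0 0"

```text
time: 21.6
tool_pos: [0.4015, 0.2423, 0.1019]
tcp_rot: [3.011, 0.897, -0.0]
wrist_force: [-0.1, 0.3, 0.4]
width: 0.999
grip_force: 0.0
```

Request:
servo_tool --pt "0 0 -0.15 0 0 0 0" --pt "0 0 -0.3 0 0 0 0" --pt "0 0 -0.45 0 0 0 0" --pt "0 0 -0.53 0 0 0 0" --pt "0 0 -0.54 0 0 0 0" --pt "0 0 -0.54 0 0 0 0.6" --pt "0 0 -0.54 0 0 0 0.8" --pt "0 0 -0.54 0 0 0 1" --pt "0 0 -0.54 0 0 0 1" --pt "0 0 -0.54 0 0 0 1" --pt "0 0 -0.54 0 0 0 1" --pt "0 0 -0.54 0 0 0 1" --pt "0 0 -0.54 0 0 0 1" --newtons 40

```text
time: 22.9
tool_pos: [0.4028, 0.2432, 0.0225]
tcp_rot: [-3.01, -0.896, -0.005]
wrist_force: [-1.3, -0.0, 6.0]
width: 0.567
grip_force: 40.6
```

Request:
servo_tool --pt "0 0 0.03 0 0 0 1" --pt "0 0 0.03 0 0 0 1" --pt "-0.03 -0.02 0.03 0 0 0 1" --pt "-0.06 -0.04 0.03 0 0 0 1" --pt "-0.09 -0.06 0.03 0 0 0 1" --pt "-0.126 -0.083 0.03 0 0 0 1" --pt "-0.126 -0.083 0.03 0 0 0 1" --pt "-0.126 -0.083 0.03 0 0 0 1"

```text
time: 23.7
tool_pos: [0.3822, 0.2296, 0.0251]
tcp_rot: [-3.011, -0.896, -0.0]
wrist_force: [0.2, 0.3, -1.6]
width: 0.573
grip_force: 41.4
```

Request:
servo_tool --pt "0 0 -0.02 0 0 0 1" --pt "0 0 -0.028 0 0 0 1" --pt "0 0 -0.028 0 0 0 0.3" --pt "0 0 -0.028 0 0 0 0.1" --pt "0 0 -0.028 0 0 0 0" --pt "0 0 -0.028 0 0 0 0" --pt "0 0 0.2 0 0 0 0" --pt "0 0 0.45 0 0 0 0" --pt "0 0 0.6 0 0 0 0" --pt "0.442 0.29 0.6 0 0 0 0" --pt "0.442 0.29 0.6 0 0 0 0" --pt "0.442 0.29 0.6 0 0 0 0" --pt "0.442 0.29 0.6 0 0 0 0"

```text
time: 25.0
tool_pos: [0.4483, 0.273, 0.1144]
tcp_rot: [3.01, 0.897, -0.003]
wrist_force: [-0.0, 0.5, -0.8]
width: 0.997
grip_force: 0.0
```

Request:
servo_tool --pt "0 0 -0.2 0 0 0 0" --pt "0 0 -0.4 0 0 0 0" --pt "0 0 -0.55 0 0 0 0" --pt "0 0 -0.63 0 0 0 0" --pt "0 0 -0.63 0 0 0 0" --pt "0 0 -0.63 0 0 0 0.6" --pt "0 0 -0.63 0 0 0 0.8" --pt "0 0 -0.63 0 0 0 1" --pt "0 0 -0.63 0 0 0 1" --pt "0 0 -0.63 0 0 0 1" --pt "0 0 -0.63 0 0 0 1" --pt "0 0 -0.63 0 0 0 1" --pt "0 0 -0.63 0 0 0 1"

```text
time: 26.3
tool_pos: [0.4502, 0.2744, 0.0226]
tcp_rot: [-3.01, -0.896, -0.006]
wrist_force: [-1.6, 0.7, 6.5]
width: 0.572
grip_force: 40.8
```

Request:
servo_tool --pt "0 0 0.03 0 0 0 1" --pt "0 0 0.03 0 0 0 1" --pt "-0.03 -0.02 0.03 0 0 0 1" --pt "-0.06 -0.039 0.03 0 0 0 1" --pt "-0.09 -0.059 0.03 0 0 0 1" --pt "-0.117 -0.076 0.03 0 0 0 1" --pt "-0.117 -0.076 0.03 0 0 0 1" --pt "-0.117 -0.076 0.03 0 0 0 1"

```text
time: 27.1
tool_pos: [0.4311, 0.2617, 0.025]
tcp_rot: [-3.011, -0.897, -0.0]
wrist_force: [0.6, -0.2, -2.5]
width: 0.57
grip_force: 41.5
```

Request:
servo_tool --pt "0 0 -0.02 0 0 0 1" --pt "0 0 -0.028 0 0 0 1" --pt "0 0 -0.028 0 0 0 0.3" --pt "0 0 -0.028 0 0 0 0.1" --pt "0 0 -0.028 0 0 0 0" --pt "0 0 -0.028 0 0 0 0" --pt "0 0 0.2 0 0 0 0" --pt "0 0 0.5 0 0 0 0" --pt "0 0 0.8 0 0 0 0" --pt "0 0 1 0 0 0 0" --pt "0 0 1 0 0 0 0"

```text
time: 28.2
tool_pos: [0.4348, 0.2638, 0.1811]
tcp_rot: [-3.009, -0.896, -0.017]
wrist_force: [0.8, 0.6, 0.8]
width: 0.998
grip_force: 0.0
```

Request:
servo_tool --pt "0 0 0.3 0 0 0 0" --pt "0 0 0.5 0 0 0 0" --pt "0 0 0.5 0 0 0 0" --pt "0 0 0.5 0 0 0 0" --pt "0 0 0.5 0 0 0 0"

```text
time: 28.7
tool_pos: [0.43, 0.2612, 0.2478]
tcp_rot: [3.01, 0.896, -0.006]
wrist_force: [-0.1, 0.4, -1.3]
width: 0.997
grip_force: 0.0
```

```bash
cat >> h.py <<'E'
def caps(c='wrist',t='old1',h=.062,s=.3):
    "cap-top discs: brightest large blob inside each jar mask"
    im=cv2.cvtColor(bot.read_camera(c),cv2.COLOR_RGB2GRAY); out=[]
    for d in bot.trace(t,c):
        if d['score']<s: continue
        m=d['mask'].astype(np.uint8); 
        if m.sum()<60: continue
        th=np.percentile(im[m>0],95)-22
        b=((im>th)&(m>0)).astype(np.uint8); n,l,st_,ce=cv2.connectedComponentsWithStats(b)
        k=1+st_[1:,4].argmax(); bx=st_[k]; cc=(bx[0]+bx[2]/2-.5,bx[1]+bx[3]/2-.5)
        out.append((np.round(cc,1).tolist(),(int(bx[2]),int(bx[3])),ray(c,cc,h)[:2].round(4).tolist(),round(d['score'],2)))
    return out
U=np.array([.8368,.5476]); N=np.array([-U[1],U[0]]); O=np.array([.3555,.2111])
E
python3 - <<'E'
from h import *
go(.431,.2625,.25)
for r in caps(h=.068): print(r,'u,n',((np.array(r[2])-O)@U).round(4),((np.array(r[2])-O)@N).round(4))
print('new, z=.062'); 
for r in caps(t='new1'): print(r)
for t in ('old1','new1'): print(marks(t,'side',0))
E
```

```text
shift [0.007 0.009 0.015] turn 0 | pos [0.43   0.2612 0.2478] yaw -56.8 t 28.7 w 0.997 F [-0.1  0.4 -1.3] q [ 0.5  -0.09  1.89 -0.    1.35  1.49]
([623.0, 342.0], (33, 25), [0.458, -0.2839], 0.92) u,n -0.1853 -0.4703
([314.5, 168.0], (38, 37), [0.4278, 0.2629], 0.89) u,n 0.0889 0.0038
([317.5, 212.5], (36, 34), [0.38, 0.2273], 0.88) u,n 0.0294 0.0001
new, z=.062
([447.0, 222.0], (35, 33), [0.4623, 0.0727], 0.9)
([511.0, 151.0], (39, 39), [0.5786, 0.0699], 0.87)
[([334.9, 283.7], [0.3981, 0.227], 0.68), ([305.9, 292.2], [0.4544, 0.2693], 0.65), ([371.3, 138.2], [0.4492, -0.3019], 0.62)]
[([292.3, 214.7], [0.5709, 0.0704], 0.73), ([326.9, 227.5], [0.4687, 0.0803], 0.66)]
```

Request:
servo_tool --pt "0.1 -0.7 -0.4 0 0 0 0" --pt "0.1 -0.7 -0.4 0 0 0 0" --pt "0.1 -0.7 -0.4 0 0 0 0" --pt "0.1 -0.7 -0.4 0 0 0 0"

```text
time: 29.4
tool_pos: [0.4445, 0.1543, 0.1874]
tcp_rot: [3.012, 0.892, -0.008]
wrist_force: [-0.1, -0.5, 0.4]
width: 1.003
grip_force: 0.0
```

Request:
servo_tool --pt "0.115 -0.549 -0.2 0 0 0 0" --pt "0.115 -0.549 -0.5 0 0 0 0" --pt "0.115 -0.549 -0.6 0 0 0 0" --pt "0.115 -0.549 -0.6 0 0 0 0" --pt "0.115 -0.549 -0.6 0 0 0 0"

```text
time: 29.9
tool_pos: [0.4636, 0.0753, 0.1006]
tcp_rot: [-3.01, -0.896, 0.0]
wrist_force: [-0.0, -0.7, 1.4]
width: 0.999
grip_force: 0.0
```

Run:
```python
from h import *
go(.4632,.0751,.014)
for r in caps(t='new1'): print(r)
print(proj('wrist',[.4623,.0727,.062]))
```

```text
shift [-0.003 -0.001 -0.577] turn 0 | pos [0.4636 0.0753 0.1006] yaw -56.8 t 29.9 w 0.999 F [-0.  -0.7  1.4] q [ 0.11 -0.05  2.13  0.    1.06  1.1 ]
([317.0, 219.0], (61, 37), [0.4573, 0.0694], 0.87)
([413.5, 80.5], (70, 74), [0.5812, 0.0701], 0.83)
[316.96166488 211.99749492]
```

Request:
servo_tool --pt "0 0 -0.2 0 0 0 0" --pt "0 0 -0.4 0 0 0 0" --pt "0 0 -0.53 0 0 0 0" --pt "0 0 -0.573 0 0 0 0" --pt "0 0 -0.573 0 0 0 0" --pt "0 0 -0.573 0 0 0 0.6" --pt "0 0 -0.573 0 0 0 0.8" --pt "0 0 -0.573 0 0 0 1" --pt "0 0 -0.573 0 0 0 1" --pt "0 0 -0.573 0 0 0 1" --pt "0 0 -0.573 0 0 0 1" --pt "0 0 -0.573 0 0 0 1" --pt "0 0 -0.573 0 0 0 1" --newtons 60

```text
time: 31.3
tool_pos: [0.4652, 0.075, 0.0163]
tcp_rot: [-3.011, -0.896, -0.005]
wrist_force: [-1.8, 1.4, 7.6]
width: 0.557
grip_force: 60.4
```

Request:
servo_tool --pt "0 0 0.2 0 0 0 1" --pt "0 0 0.5 0 0 0 1" --pt "0 0 0.8 0 0 0 1" --pt "0 0 1 0 0 0 1" --pt "0 0 1 0 0 0 1" --pt "0 0 1 0 0 0 1"

```text
time: 31.9
tool_pos: [0.4639, 0.0745, 0.1651]
tcp_rot: [3.011, 0.896, 0.004]
wrist_force: [-0.2, 0.0, -2.4]
width: 0.559
grip_force: 62.5
```

Request:
servo_tool --pt "0.05 0.8 0 0 0 0 1" --pt "0.05 0.8 0 0 0 0 1" --pt "0.05 0.8 0 0 0 0 1" --pt "0.05 0.8 0 0 0 0 1"

```text
time: 32.3
tool_pos: [0.4692, 0.1964, 0.1615]
tcp_rot: [-3.009, -0.901, 0.007]
wrist_force: [-1.1, -0.2, -1.3]
width: 0.556
grip_force: 62.6
```

Request:
servo_tool --pt "0.065 0.665 0 0 0 0 1" --pt "0.065 0.665 0 0 0 0 1" --pt "0.065 0.665 0 0 0 0 1" --pt "0.065 0.665 -0.3 0 0 0 1" --pt "0.065 0.665 -0.5 0 0 0 1" --pt "0.065 0.665 -0.6 0 0 0 1" --pt "0.065 0.665 -0.6 0 0 0 1" --pt "0.065 0.665 -0.6 0 0 0 1"

```text
time: 33.1
tool_pos: [0.4809, 0.2935, 0.0743]
tcp_rot: [3.011, 0.895, -0.0]
wrist_force: [0.1, 0.3, -1.0]
width: 0.556
grip_force: 62.8
```

Run:
```python
from h import *
go(.4805,.2949,.02)
shot('wrist','heldA')
g=cv2.cvtColor(cv2.imread('pics/heldA.png'),cv2.COLOR_BGR2GRAY); print(g[185:330:3,318].tolist())
for r in marks('old1','wrist',.006): print(r,((np.array(r[1])-O)@U).round(4))
```

```text
shift [-0.003  0.009 -0.362] turn 0 | pos [0.4809 0.2935 0.0743] yaw -56.9 t 33.1 w 0.556 F [ 0.1  0.3 -1. ] q [ 0.5   0.16  1.96 -0.    1.02  1.5 ]
[115, 93, 92, 106, 91, 92, 93, 94, 124, 125, 110, 94, 94, 97, 110, 132, 135, 135, 135, 136, 135, 136, 136, 136, 135, 135, 135, 134, 135, 135, 135, 135, 168, 186, 186, 186, 186, 186, 186, 185, 186, 187, 187, 187, 186, 186, 182, 106, 94]
```

Request:
servo_tool --pt "0 0 -0.1 0 0 0 1" --pt "0 0 -0.2 0 0 0 1" --pt "0 0 -0.28 0 0 0 1" --pt "0 0 -0.33 0 0 0 1" --pt "0 0 -0.35 0 0 0 1" --pt "0 0 -0.35 0 0 0 1" --pt "0 0 -0.35 0 0 0 1"

```text
time: 33.9
tool_pos: [0.4804, 0.2944, 0.0226]
tcp_rot: [-3.011, -0.897, 0.001]
wrist_force: [-3.9, -1.0, 9.0]
width: 0.558
grip_force: 64.0
```

Request:
servo_tool --pt "0 0 0 0 0 0 0.3" --pt "0 0 0 0 0 0 0.1" --pt "0 0 0 0 0 0 0" --pt "0 0 0 0 0 0 0" --pt "0 0 0 0 0 0 0" --pt "0 0 0.2 0 0 0 0" --pt "0 0 0.5 0 0 0 0" --pt "0 0 0.8 0 0 0 0" --pt "0 0 1 0 0 0 0" --pt "0 0 1 0 0 0 0"

```text
time: 34.9
tool_pos: [0.4844, 0.2963, 0.1781]
tcp_rot: [-3.009, -0.896, -0.017]
wrist_force: [1.4, 0.8, 0.9]
width: 1.002
grip_force: 0.0
```

Request:
servo_tool --pt "0 0 0.3 0 0 0 0" --pt "0 0 0.5 0 0 0 0" --pt "0 0 0.5 0 0 0 0" --pt "0 0 0.5 0 0 0 0" --pt "0 0 0.5 0 0 0 0"

```text
time: 35.4
tool_pos: [0.4795, 0.2936, 0.2442]
tcp_rot: [3.01, 0.896, -0.006]
wrist_force: [-0.2, 0.2, -0.1]
width: 0.996
grip_force: 0.0
```

Run:
```python
from h import *
go(.4805,.2949,.2465)
for r in caps(h=.068): print(r,'u,n',((np.array(r[2])-O)@U).round(4),((np.array(r[2])-O)@N).round(4))
for r in caps(t='new1'): print(r)
```

```text
shift [0.007 0.009 0.015] turn 0 | pos [0.4795 0.2936 0.2442] yaw -56.8 t 35.4 w 0.996 F [-0.2  0.2 -0.1] q [ 0.51  0.03  1.78 -0.    1.34  1.5 ]
([612.5, 372.5], (30, 22), [0.4585, -0.2826], 0.94) u,n -0.1842 -0.4695
([317.0, 254.0], (35, 31), [0.3795, 0.2278], 0.86) u,n 0.0292 0.0008
([315.0, 213.5], (37, 34), [0.4277, 0.2624], 0.72) u,n 0.0885 0.0034
([503.5, 196.5], (38, 36), [0.5794, 0.07], 0.92)
([316.5, 168.5], (38, 38), [0.478, 0.2928], 0.74)
```

Request:
servo_tool --pt "0.33 -0.75 -0.4 0 0 0 0" --pt "0.33 -0.75 -0.4 0 0 0 0" --pt "0.33 -0.75 -0.4 0 0 0 0" --pt "0.33 -0.75 -0.4 0 0 0 0"

```text
time: 36.0
tool_pos: [0.5289, 0.1776, 0.1825]
tcp_rot: [3.011, 0.89, -0.01]
wrist_force: [-1.0, 0.4, -0.5]
width: 1.003
grip_force: 0.0
```

Request:
servo_tool --pt "0.333 -0.734 0 0 0 0 0" --pt "0.333 -0.734 -0.3 0 0 0 0" --pt "0.333 -0.734 -0.55 0 0 0 0" --pt "0.333 -0.734 -0.55 0 0 0 0" --pt "0.333 -0.734 -0.55 0 0 0 0"

```text
time: 36.5
tool_pos: [0.5776, 0.0714, 0.1011]
tcp_rot: [-3.01, -0.894, 0.01]
wrist_force: [-0.3, 0.7, 1.3]
width: 1.003
grip_force: 0.0
```

Run:
```python
from h import *
go(.5799,.0723,.014)
for r in caps(t='new1'): print(r)
print(proj('wrist',[.579,.070,.062]))
```

```text
shift [ 0.015  0.006 -0.581] turn 0 | pos [0.5776 0.0714 0.1011] yaw -56.9 t 36.5 w 1.003 F [-0.3  0.7  1.3] q [0.08 0.17 1.9  0.   1.08 1.07]
([318.5, 217.0], (60, 37), [0.5734, 0.0658], 0.91)
([5.0, 153.0], (11, 37), [0.4869, 0.2937], 0.77)
[317.95105982 208.93163172]
```

Jar B is under the gripper (same signature as A).

Request:
servo_tool --pt "0 0 -0.2 0 0 0 0" --pt "0 0 -0.4 0 0 0 0" --pt "0 0 -0.55 0 0 0 0" --pt "0 0 -0.6 0 0 0 0" --pt "0 0 -0.6 0 0 0 0" --pt "0 0 -0.6 0 0 0 0.6" --pt "0 0 -0.6 0 0 0 0.8" --pt "0 0 -0.6 0 0 0 1" --pt "0 0 -0.6 0 0 0 1" --pt "0 0 -0.6 0 0 0 1" --pt "0 0 -0.6 0 0 0 1" --pt "0 0 -0.6 0 0 0 1" --pt "0 0 -0.6 0 0 0 1"

```text
time: 37.9
tool_pos: [0.5819, 0.0722, 0.0168]
tcp_rot: [-3.011, -0.896, -0.006]
wrist_force: [-1.5, 1.5, 7.3]
width: 0.561
grip_force: 60.5
```

Request:
servo_tool --pt "0 0 0.2 0 0 0 1" --pt "0 0 0.5 0 0 0 1" --pt "0 0 0.8 0 0 0 1" --pt "0 0 1 0 0 0 1" --pt "0 0 1 0 0 0 1" --pt "0 0 1 0 0 0 1"

```text
time: 38.5
tool_pos: [0.5806, 0.0716, 0.1652]
tcp_rot: [3.011, 0.896, 0.004]
wrist_force: [0.4, 0.9, -3.0]
width: 0.554
grip_force: 62.3
```

Request:
servo_tool --pt "-0.15 0.85 0 0 0 0 1" --pt "-0.15 0.85 0 0 0 0 1" --pt "-0.15 0.85 0 0 0 0 1" --pt "-0.15 0.85 0 0 0 0 1"

```text
time: 38.9
tool_pos: [0.5547, 0.2022, 0.161]
tcp_rot: [-3.008, -0.902, 0.008]
wrist_force: [0.0, -0.8, -1.8]
width: 0.556
grip_force: 62.5
```

Request:
servo_tool --pt "-0.182 0.85 0 0 0 0 1" --pt "-0.182 0.85 0 0 0 0 1" --pt "-0.182 0.85 0 0 0 0 1" --pt "-0.182 0.85 -0.3 0 0 0 1" --pt "-0.182 0.85 -0.5 0 0 0 1" --pt "-0.182 0.85 -0.6 0 0 0 1" --pt "-0.182 0.85 -0.6 0 0 0 1" --pt "-0.182 0.85 -0.6 0 0 0 1"

```text
time: 39.7
tool_pos: [0.5304, 0.3259, 0.074]
tcp_rot: [3.011, 0.895, -0.001]
wrist_force: [-0.0, -0.5, -1.1]
width: 0.56
grip_force: 62.8
```

Run:
```python
from h import *
go(.5301,.3274,.0215)
shot('wrist','heldB')
g=cv2.cvtColor(cv2.imread('pics/heldB.png'),cv2.COLOR_BGR2GRAY); print(g[185:330:3,318].tolist())
```

```text
shift [-0.002  0.01  -0.35 ] turn 0 | pos [0.5304 0.3259 0.074 ] yaw -56.9 t 39.7 w 0.56 F [-0.  -0.5 -1.1] q [ 0.51  0.27  1.83 -0.    1.04  1.5 ]
[117, 107, 91, 104, 99, 92, 92, 93, 110, 126, 125, 96, 96, 96, 103, 123, 137, 137, 138, 137, 137, 138, 136, 137, 137, 136, 136, 136, 137, 135, 137, 136, 158, 188, 189, 188, 189, 189, 188, 188, 188, 188, 188, 188, 187, 188, 187, 129, 97]
```

Request:
servo_tool --pt "0 0 -0.1 0 0 0 1" --pt "0 0 -0.2 0 0 0 1" --pt "0 0 -0.28 0 0 0 1" --pt "0 0 -0.33 0 0 0 1" --pt "0 0 -0.35 0 0 0 1" --pt "0 0 -0.35 0 0 0 1" --pt "0 0 -0.35 0 0 0 0.3" --pt "0 0 -0.35 0 0 0 0.1" --pt "0 0 -0.35 0 0 0 0" --pt "0 0 -0.35 0 0 0 0" --pt "0 0 -0.35 0 0 0 0" --pt "0 0 -0.2 0 0 0 0" --pt "0 0 0.1 0 0 0 0" --pt "0 0 0.4 0 0 0 0" --pt "0 0 0.7 0 0 0 0" --pt "0 0 1 0 0 0 0" --pt "0 0 1 0 0 0 0" --pt "0 0 1 0 0 0 0"

```text
time: 41.55
tool_pos: [0.5314, 0.3272, 0.2263]
tcp_rot: [-3.01, -0.896, -0.007]
wrist_force: [-0.3, -0.1, -0.6]
width: 1.001
grip_force: 0.0
```

Request:
servo_tool --pt "-0.15 -0.1 0.15 0 0 0 0" --pt "-0.15 -0.1 0.15 0 0 0 0" --pt "-0.15 -0.1 0.15 0 0 0 0" --pt "-0.15 -0.1 0.15 0 0 0 0"

```text
time: 41.95
tool_pos: [0.5073, 0.3113, 0.2446]
tcp_rot: [3.01, 0.896, -0.004]
wrist_force: [-0.7, 0.5, -0.7]
width: 0.998
grip_force: 0.0
```

Run:
```python
from h import *
go(.5076,.3124,.2465)
for t in ('old1','new1'):
  for r in caps(h=.068,t=t): print(r,'u,n',((np.array(r[2])-O)@U).round(4),((np.array(r[2])-O)@N).round(4))
for t in ('scoop_spare','case_spare'):
  for c in ('wrist','scene','side'):
    if t=='scoop_spare' and c!='wrist': bot.read_camera(c)
    print(t,c,marks(t,c,0))
```

```text
shift [0.002 0.007 0.013] turn 0 | pos [0.5073 0.3113 0.2446] yaw -56.8 t 42.0 w 0.998 F [-0.7  0.5 -0.7] q [0.51 0.09 1.72 0.   1.34 1.5 ]
([314.5, 236.0], (36, 31), [0.4283, 0.2633], 0.84) u,n 0.0895 0.0038
([608.0, 387.0], (25, 19), [0.462, -0.2842], 0.73) u,n -0.1821 -0.4728
([317.0, 275.0], (33, 29), [0.3797, 0.2276], 0.65) u,n 0.0293 0.0006
([316.0, 194.5], (37, 36), [0.4784, 0.2935], 0.93) u,n 0.148 0.0017
([317.0, 148.0], (39, 39), [0.5286, 0.3247], 0.67) u,n 0.2071 0.0003
scoop_spare wrist [([613.5, 198.7], [0.7018, -0.1009], 0.83), ([518.9, 125.7], [0.7008, 0.0985], 0.4)]
scoop_spare scene [([290.6, 265.1], [0.6929, -0.0971], 0.97)]
scoop_spare side [([426.8, 131.1], [0.2861, -0.3943], 0.77), ([366.9, 142.1], [0.4577, -0.2789], 0.54), ([275.7, 162.4], [0.6965, -0.1], 0.48)]
case_spare wrist [([485.5, 298.2], [0.4622, -0.0645], 0.66)]
case_spare scene [([295.7, 197.3], [0.4606, -0.0525], 0.59), ([225.4, 202.6], [0.4471, -0.2796], 0.33)]
case_spare side [([343.0, 188.3], [0.4704, -0.0648], 0.64)]
```

Request:
servo_tool --pt "0.43 -0.83 0 0 0 0.271 0" --pt "0.43 -0.83 0 0 0 0.271 0" --pt "0.43 -0.83 0 0 0 0.271 0" --pt "0.43 -0.83 0 0 0 0.271 0" --pt "0.43 -0.83 0 0 0 0.271 0" --pt "0.43 -0.83 0 0 0 0.271 0"

```text
time: 43.15
tool_pos: [0.5726, 0.1863, 0.2467]
tcp_rot: [-2.368, -2.065, -0.0]
wrist_force: [0.3, 0.4, 0.3]
width: 0.999
grip_force: 0.0
```

Request:
servo_tool --pt "0.43 -0.83 0 0 0 0 0" --pt "0.43 -0.83 0 0 0 0 0" --pt "0.43 -0.83 0 0 0 0 0" --pt "0.43 -0.83 0 0 0 0 0"

```text
time: 43.55
tool_pos: [0.6387, 0.0579, 0.2463]
tcp_rot: [2.375, 2.053, -0.001]
wrist_force: [0.3, 0.1, -0.8]
width: 0.997
grip_force: 0.0
```

Request:
servo_tool --pt "0.423 -0.823 -0.18 0 0 0 0" --pt "0.423 -0.823 -0.18 0 0 0 0" --pt "0.423 -0.823 -0.18 0 0 0 0" --pt "0.423 -0.823 -0.18 0 0 0 0" --pt "0.423 -0.823 -0.18 0 0 0 0"

```text
time: 44.05
tool_pos: [0.6999, -0.0611, 0.2187]
tcp_rot: [-2.372, -2.057, 0.001]
wrist_force: [-0.1, 0.7, 0.1]
width: 1.002
grip_force: 0.0
```

Run:
```python
from h import *
go(.70,-.06,.22,-8)
shot('wrist','scoop')
print(marks('scoop_spare','wrist',0))
for d in bot.trace('scoop_spare','wrist'):
  m=d['mask'].astype(np.uint8); p=cv2.findNonZero(m); r=cv2.minAreaRect(p)
  print(round(d['score'],2),int(m.sum()),np.round(r[0],1),np.round(r[1],1),[np.round(ray('wrist',q,.024)[:2],4).tolist() for q in cv2.boxPoints(r)])
  if d['score']>.5: cv2.imwrite('pics/sm.png',m*255)
m=cv2.imread('pics/sm.png',0)>0
ys,xs=np.nonzero(m); print(xs.min(),xs.max(),ys.min(),ys.max())
a=cv2.imread('pics/scoop.png')[max(ys.min()-25,0):ys.max()+25,max(xs.min()-30,0):xs.max()+30]
print(max(ys.min()-25,0),max(xs.min()-30,0)); cv2.imwrite('pics/scoopc.png',cv2.resize(a,None,fx=3,fy=3,interpolation=2)); print(a.shape)
```

```text
shift [0.001 0.007 0.009] turn 0.0009 | pos [ 0.6999 -0.0611  0.2187] yaw -8.2 t 44.0 w 1.002 F [-0.1  0.7  0.1] q [-0.12  0.3   1.51  0.    1.33  0.02]
[([317.7, 187.0], [0.6955, -0.0967], 0.66)]
0.56 1753 [319.  189.5] [95. 30.] [[0.6878, -0.0285], [0.7253, -0.0338], [0.7092, -0.1654], [0.6674, -0.1595]]
304 334 142 237
117 274
(145, 90, 3)
```

Run:
```python
from h import *
bot.recognise('cup1','wrist')
m=cv2.imread('pics/sm.png',0)>0; g=cv2.cvtColor(cv2.imread('pics/scoop.png'),cv2.COLOR_BGR2GRAY)
for r in range(142,240,5):
    x=np.nonzero(m[r])[0]; print(r,x.min(),x.max(),[int(v) for v in g[r,296:344:3]])
for r in (205,215,225,232):
    x=np.nonzero(m[r])[0]
    for z in (.0,.028): a,b=ray('wrist',(x.min()-.5,r),z),ray('wrist',(x.max()+.5,r),z); print(r,z,((a+b)/2).round(4)[:2],'w',np.linalg.norm(a-b).round(4))
print('ends',[ray('wrist',(319,237),z)[:2].round(4) for z in (0,.028)],[ray('wrist',(319,142),z)[:2].round(4) for z in (0,.024)])
print(g[142:245:3,319].tolist())
```

```text
142 309 324 [169, 165, 129, 97, 97, 97, 97, 98, 93, 94, 93, 91, 99, 158, 163, 167]
147 304 333 [173, 169, 140, 153, 156, 157, 158, 159, 160, 161, 162, 157, 161, 169, 168, 166]
152 304 333 [162, 168, 150, 152, 147, 162, 159, 159, 164, 164, 162, 131, 131, 170, 173, 171]
157 304 334 [172, 168, 140, 153, 148, 164, 160, 160, 165, 166, 164, 124, 131, 169, 167, 164]
162 304 334 [168, 166, 146, 157, 147, 165, 161, 161, 166, 166, 165, 133, 132, 168, 174, 170]
167 304 334 [170, 169, 148, 158, 147, 166, 161, 161, 166, 166, 166, 125, 146, 168, 163, 162]
172 304 334 [165, 169, 152, 163, 105, 104, 105, 104, 102, 106, 107, 101, 146, 167, 166, 162]
177 304 334 [165, 168, 161, 161, 91, 76, 74, 74, 75, 75, 75, 75, 146, 170, 164, 169]
182 304 332 [165, 165, 161, 162, 154, 154, 157, 161, 163, 164, 165, 165, 170, 168, 168, 166]
187 315 323 [165, 168, 171, 170, 166, 157, 117, 156, 161, 160, 164, 165, 163, 167, 166, 167]
192 316 323 [168, 167, 167, 169, 166, 165, 117, 156, 161, 159, 161, 166, 166, 166, 168, 167]
197 316 322 [171, 165, 168, 170, 166, 157, 114, 154, 159, 158, 161, 170, 168, 164, 166, 168]
20
[... 616 characters left out ...]
7, 157, 164, 164, 165, 164, 163]
237 318 321 [163, 165, 162, 164, 165, 163, 160, 148, 152, 152, 162, 164, 160, 165, 167, 161]
205 0.0 [ 0.6939 -0.1237] w 0.013
205 0.028 [ 0.6952 -0.1136] w 0.0121
215 0.0 [ 0.6925 -0.1392] w 0.0146
215 0.028 [ 0.6939 -0.128 ] w 0.0136
225 0.0 [ 0.6904 -0.1549] w 0.0148
225 0.028 [ 0.6919 -0.1426] w 0.0137
232 0.0 [ 0.6888 -0.1661] w 0.0149
232 0.028 [ 0.6904 -0.1531] w 0.0138
ends [array([ 0.6869, -0.1742]), array([ 0.6887, -0.1605])] [array([ 0.7063, -0.0344]), array([ 0.7066, -0.0311])]
[95, 117, 162, 163, 162, 163, 164, 164, 165, 156, 103, 96, 68, 143, 161, 162, 160, 159, 159, 159, 157, 157, 157, 157, 157, 156, 156, 157, 156, 156, 156, 155, 158, 163, 161]
```

Run:
```python
from h import *
bot.recognise('cup1','wrist')
f=ray('wrist',(319,145.3),.028);b=ray('wrist',(319,184.5),.028); print(f,b,np.linalg.norm(f-b),(f+b)/2)
for r in (150,160,170,180): print(r,[ray('wrist',(c,r),.028)[:2].round(4).tolist() for c in (303.5,334.3)])
h=ray('wrist',(319.5,236.5),.024); print('handle end',h)
d=f-h; print('ang',np.degrees(np.arctan2(d[1],d[0])),'len',np.hypot(d[0],d[1]))
```

```text
[ 0.70620093 -0.03471176  0.028     ] [ 0.69918699 -0.08538757  0.028     ] 0.051158902098763816 [ 0.70269396 -0.06004967  0.028     ]
150 [[0.686, -0.0379], [0.7245, -0.0432]]
160 [[0.6841, -0.0505], [0.723, -0.0559]]
170 [[0.6821, -0.0634], [0.7214, -0.0689]]
180 [[0.68, -0.0765], [0.7198, -0.0821]]
handle end [ 0.68932292 -0.16192544  0.024     ]
ang 82.44244754326617 len 0.12832843144241007
```

Run:
```python
from h import *
for z in (0,.03,.05,.07): print(z,[ray('scene',p,z)[:2].round(3).tolist() for p in [(272,288),(330,279),(349,279)]])
```

```text
0 [[0.755, -0.159], [0.753, 0.012], [0.762, 0.067]]
0.03 [[0.766, -0.157], [0.764, 0.009], [0.772, 0.063]]
0.05 [[0.773, -0.156], [0.771, 0.007], [0.779, 0.06]]
0.07 [[0.78, -0.155], [0.778, 0.005], [0.786, 0.057]]
```

Request:
servo_tool --pt "0.01 0.014 -0.3 0 0 0 0.2" --pt "0.01 0.014 -0.6 0 0 0 0.2" --pt "0.01 0.014 -0.8 0 0 0 0.2" --pt "0.01 0.014 -0.8 0 0 0 0.2" --pt "0.01 0.014 -0.8 0 0 0 0.2" --pt "0.01 0.014 -0.8 0 0 0 0.2"

```text
time: 44.9
tool_pos: [0.704, -0.0585, 0.103]
tcp_rot: [2.369, 2.058, 0.005]
wrist_force: [0.1, -0.7, 1.2]
width: 0.799
grip_force: 0.0
```

Request:
servo_tool --pt "0 0 -0.2 0 0 0 0.2" --pt "0 0 -0.4 0 0 0 0.2" --pt "0 0 -0.53 0 0 0 0.2" --pt "0 0 -0.59 0 0 0 0.2" --pt "0 0 -0.597 0 0 0 0.2" --pt "0 0 -0.597 0 0 0 0.4" --pt "0 0 -0.597 0 0 0 0.6" --pt "0 0 -0.597 0 0 0 0.8" --pt "0 0 -0.597 0 0 0 1" --pt "0 0 -0.597 0 0 0 1" --pt "0 0 -0.597 0 0 0 1" --pt "0 0 -0.597 0 0 0 1" --pt "0 0 -0.597 0 0 0 1" --newtons 50

```text
time: 46.2
tool_pos: [0.7016, -0.0587, 0.0099]
tcp_rot: [-2.372, -2.06, 0.0]
wrist_force: [-0.5, 0.9, -0.6]
width: 0.0
grip_force: 0.0
```

Request:
servo_tool --pt "0 0 0.1 0 0 0 1" --pt "0 0 0.3 0 0 0 1" --pt "0 0 0.5 0 0 0 1" --pt "0 0 0.7 0 0 0 1" --pt "0 0 0.9 0 0 0 1" --pt "0 0 0.9 0 0 0 1"

```text
time: 46.8
tool_pos: [0.7061, -0.0592, 0.1531]
tcp_rot: [2.365, 2.054, 0.012]
wrist_force: [-0.0, 0.2, 0.6]
width: -0.005
grip_force: 0.0
```

Run:
```python
from h import *
go(.7015,-.058,.145)
shot('wrist','hscoop'); print(marks('scoop_spare','wrist',.135,.2))
for d in bot.trace('scoop_spare','wrist'):
  m=d['mask']; print(d['score'],m.sum()); ys,xs=np.nonzero(m); print(xs.min(),xs.max(),ys.min(),ys.max())
  for r in range(ys.min(),ys.max(),8): x=np.nonzero(m[r])[0]; print((r,int(x.min()),int(x.max())) if len(x) else r,end=' ')
```

```text
shift [-0.031  0.008 -0.054] turn 0 | pos [ 0.7061 -0.0592  0.1531] yaw -8.1 t 46.8 w -0.005 F [-0.   0.2  0.6] q [-0.12  0.34  1.58  0.    1.21  0.02]
[([315.8, 202.3], [0.7042, -0.0462], 0.63), ([113.9, 201.8], [0.5665, -0.0261], 0.35), ([283.1, 18.1], [0.7016, 0.0668], 0.3)]
0.82 2390
292 332 152 241
(152, 320, 327) (160, 293, 332) (168, 293, 331) (176, 293, 330) (184, 293, 330) (192, 294, 330) (200, 295, 330) (208, 307, 318) (216, 307, 318) (224, 307, 319) (232, 307, 319) (240, 308, 319)
```

```bash
cat >> h.py <<'E'
def scoop(rim=.028):
    bot.read_camera('wrist')
    for d in bot.trace('scoop_spare','wrist'):
        m=d['mask'].astype(np.uint8)
        if d['score']<.3 or m.sum()<800: continue
        ys,xs=np.nonzero(m); w=np.array([(m[r]>0).sum() for r in range(400)])
        W=np.array([ray('wrist',(x,y),rim)[:2] for y,x in zip(ys,xs)])
        r=cv2.minAreaRect((W*1e4).astype(np.float32)); 
        bowl=np.array([ray('wrist',(x,y),rim)[:2] for y,x in zip(ys,xs) if w[y]>.7*w.max()])
        rb=cv2.minAreaRect((bowl*1e4).astype(np.float32)); hand=np.array([ray('wrist',(x,y),.024)[:2] for y,x in zip(ys,xs) if 2<w[y]<.5*w.max()])
        hc=hand.mean(0); bc=np.array(rb[0])/1e4; dd=bc-hc
        print(round(d['score'],2),'px',xs.min(),xs.max(),ys.min(),ys.max(),'bowl',bc.round(4),np.round(np.array(rb[1])/1e4,4),'hand',hc.round(4),'ang',np.degrees(np.arctan2(dd[1],dd[0])).round(1),'whole',np.round(np.array(r[1])/1e4,4))
E
python3 - <<'E'
from h import *
scoop(); go(0,0,0)
bot.read_camera('scene'); print(marks('scoop_spare','scene',0)); print(marks('case_spare','scene',0)); print(marks('old1','scene',0.006))
E
```

```text
Traceback (most recent call last):
  File "h.py", line 54, in scoop
    bowl=np.array([ray('wrist',(x,y),rim)[:2] for y,x in zip(ys,xs) if w[y]>.7*w.max()])
                   ~~~^^^^^^^^^^^^^^^^^^^
  File "h.py", line 8, in ray
    i,f=P(c); R=np.array(i['R']);t=np.array(i['t'])
        ~^^^
  File "h.py", line 4, in P
    i=bot.camera_info(c); f=200/np.tan(np.radians(i['vertical_fov'])/2)
ValueError: time passes only in moves, steps and waits
```

```bash
python3 - <<'E'
s=open('h.py').read()
s=s.replace("def P(c):","import functools\n@functools.lru_cache(None)\ndef P(c):")
open('h.py','w').write(s)
E
python3 - <<'E'
from h import *
scoop(); go(0,0,0)
bot.read_camera('scene'); print(marks('scoop_spare','scene',0)); print(marks('case_spare','scene',0)); print(marks('old1','scene',0.006))
E
```

```text
0.94 px 300 338 154 241 bowl [ 0.7023 -0.0581] [0.0551 0.0394] hand [ 0.696  -0.1079] ang 82.8 whole [0.0974 0.0394]
shift [-4.67   0.39  -0.953] turn 0 | pos [ 0.7004 -0.0586  0.143 ] yaw -8.1 t 47.1 w -0.002 F [-0.1  0.  -0.3] q [-0.12  0.35  1.59 -0.    1.21  0.02]
[([187.5, 167.9], [0.2913, -0.4004], 0.76), ([291.4, 264.1], [0.6901, -0.0944], 0.6)]
[]
[([386.1, 176.9], [0.4295, 0.2566], 0.76), ([373.9, 164.2], [0.3726, 0.2273], 0.66), ([224.4, 201.6], [0.4465, -0.2818], 0.57)]
```

Request:
servo_tool --pt "0 0 0 0 0 0 0.2" --pt "0 0 0 0 0 0 0.2" --pt "0 0 -0.1 0 0 0 0.2" --pt "0 0 -0.3 0 0 0 0.2" --pt "0 0 -0.5 0 0 0 0.2" --pt "0 0 -0.7 0 0 0 0.2" --pt "0 0 -0.85 0 0 0 0.2" --pt "0 0 -0.94 0 0 0 0.2" --pt "0 0 -0.953 0 0 0 0.2" --pt "0 0 -0.953 0 0 0 0.2" --pt "0 0 -0.953 0 0 0 0.2"

```text
time: 48.45
tool_pos: [0.7032, -0.0589, 0.0038]
tcp_rot: [2.37, 2.059, 0.003]
wrist_force: [0.1, -0.3, -0.6]
width: 0.8
grip_force: 0.0
```

Request:
servo_tool --pt "0 0 0 0 0 0 0.4" --pt "0 0 0 0 0 0 0.5" --pt "0 0 0 0 0 0 0.6" --pt "0 0 0 0 0 0 0.7" --pt "0 0 0 0 0 0 0.7" --pt "0 0 0 0 0 0 0.7" --newtons 40

```text
time: 49.05
tool_pos: [0.7017, -0.0587, 0.0021]
tcp_rot: [-2.372, -2.06, 0.0]
wrist_force: [-0.1, 0.3, 0.3]
width: 0.299
grip_force: 0.0
```

Run:
```python
from h import *
w=shot('wrist','w_s'); s=shot('side','s_s'); c=shot('scene','c_s')
a=cv2.resize(w[80:330,180:460],(448,400)); b=cv2.resize(s[110:210,220:340],(352,293),interpolation=2); d=cv2.resize(c[225:300,245:345],(352,264),interpolation=2)
M=np.zeros((560,800,3),np.uint8); M[:400,:448]=a; M[:293,448:]=b; M[295:559,448:]=d
cv2.imwrite('pics/mix.png',M[:,:,::-1]); go(0,0,0)
```

```text
shift [-4.678  0.391 -0.013] turn 0 | pos [ 0.7017 -0.0587  0.002 ] yaw -8.1 t 49.2 w 0.299 F [0.4 0.3 0.1] q [-0.12  0.48  1.69  0.    0.97  0.02]
```

View pics/mix.png

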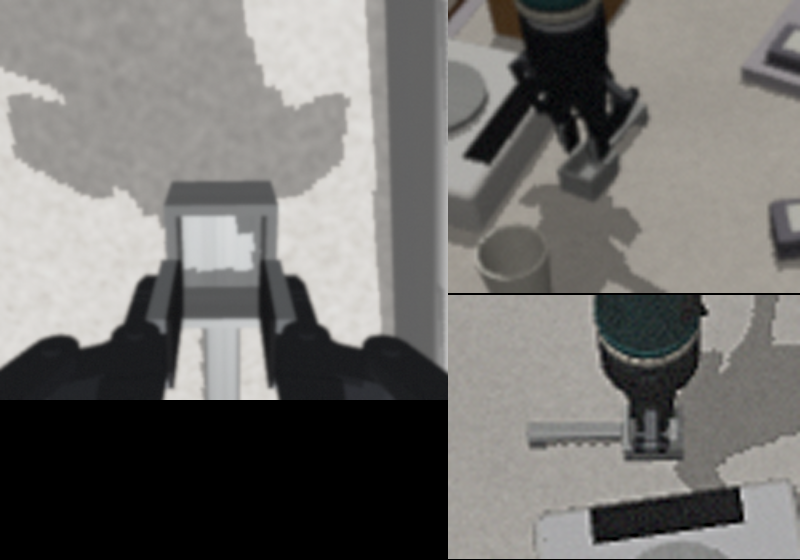

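The image suggests the finger tips are at or just inside the bowl walls, and the bowl is in place. I close fully from here to see whether they meet the walls.

Request:
servo_tool --pt "0 0 0 0 0 0 0.75" --pt "0 0 0 0 0 0 0.8" --pt "0 0 0 0 0 0 0.85" --pt "0 0 0 0 0 0 0.85"

```text
time: 49.6
tool_pos: [0.7017, -0.0587, 0.0021]
tcp_rot: [-2.372, -2.06, 0.0]
wrist_force: [-0.0, -0.2, -0.3]
width: 0.153
grip_force: 0.0
```

Request:
servo_tool --pt "0 0 0 0 0 0 0.6" --pt "0 0 0 0 0 0 0.4" --pt "0 0 0 0 0 0 0.2" --pt "0 0 0 0 0 0 0.2" --pt "0 0 0 0 0 0 0.2" --pt "0 0 0 0 0 0 0.2"

```text
time: 50.2
tool_pos: [0.7017, -0.0587, 0.0021]
tcp_rot: [-2.372, -2.06, 0.0]
wrist_force: [0.8, 0.1, 0.2]
width: 0.801
grip_force: 0.0
```

Run:
```python
from h import *
s=bot.read_state(); print(s['grip_force'],s['width'])
scoop()
```

```text
0.0 0.801009532336045
0.56 px 281 354 192 355 bowl [ 0.703  -0.0567] [0.0592 0.0412] hand [ 0.6954 -0.1138] ang 82.5 whole [0.1146 0.0412]
```

Request:
servo_tool --pt "0 0 -0.02 0 0 0 0.2" --pt "0 0 -0.04 0 0 0 0.2" --pt "0 0 -0.06 0 0 0 0.2" --pt "0 0 -0.06 0 0 0 0.2" --pt "0 0 -0.06 0 0 0 0.2"

```text
time: 50.8
tool_pos: [0.7015, -0.0587, -0.0073]
tcp_rot: [-2.372, -2.06, 0.001]
wrist_force: [0.1, 1.5, -0.3]
width: 0.801
grip_force: 0.0
```

Request:
servo_tool --pt "0 0 0 0 0 0 0.4" --pt "0 0 0 0 0 0 0.5" --pt "0 0 0 0 0 0 0.6" --pt "0 0 0 0 0 0 0.65" --pt "0 0 0 0 0 0 0.7" --pt "0 0 0 0 0 0 0.7"

```text
time: 51.4
tool_pos: [0.7018, -0.0587, -0.0069]
tcp_rot: [2.372, 2.06, 0.0]
wrist_force: [0.1, 0.4, -0.3]
width: 0.3
grip_force: 0.0
```

Request:
servo_tool --pt "0 0 0 0 0 0 0.4" --pt "0 0 0 0 0 0 0.2" --pt "0 0 0 0 0 0 0.2" --pt "0 0 0 0 0 0 0.2" --pt "0 0 -0.02 0 0 0 0.2" --pt "0 0 -0.04 0 0 0 0.2" --pt "0 0 -0.06 0 0 0 0.2" --pt "0 0 -0.06 0 0 0 0.2"

```text
time: 52.2
tool_pos: [0.701, -0.0586, -0.0169]
tcp_rot: [-2.371, -2.059, 0.002]
wrist_force: [0.7, -0.6, -0.6]
width: 0.796
grip_force: 0.0
```

Request:
servo_tool --pt "0 0 0 0 0 0 0.4" --pt "0 0 0 0 0 0 0.5" --pt "0 0 0 0 0 0 0.6" --pt "0 0 0 0 0 0 0.65" --pt "0 0 0 0 0 0 0.7" --pt "0 0 0 0 0 0 0.7"

```text
time: 52.8
tool_pos: [0.7022, -0.0588, -0.0155]
tcp_rot: [2.371, 2.059, 0.001]
wrist_force: [0.4, -0.3, 2.2]
width: 0.454
grip_force: 40.5
```

Request:
servo_tool --pt "0 0 0 0 0 0 0.4" --pt "0 0 0 0 0 0 0.3" --pt "0 0 0 0 0 0 0.3" --pt "0 0 -0.027 0 0 0 0.3" --pt "0 0 -0.027 0 0 0 0.3" --pt "0 0 -0.027 0 0 0 0.5" --pt "0 0 -0.027 0 0 0 0.6" --pt "0 0 -0.027 0 0 0 0.8" --pt "0 0 -0.027 0 0 0 0.8" --pt "0 0 -0.027 0 0 0 0.8" --newtons 60

```text
time: 53.8
tool_pos: [0.7019, -0.0587, -0.0198]
tcp_rot: [2.372, 2.06, 0.0]
wrist_force: [-0.3, 0.1, 0.6]
width: 0.448
grip_force: 61.7
```

Request:
servo_tool --pt "0 0 0.1 0 0 0 0.8" --pt "0 0 0.3 0 0 0 0.8" --pt "0 0 0.5 0 0 0 0.8" --pt "0 0 0.7 0 0 0 0.8" --pt "0 0 0.9 0 0 0 0.8" --pt "0 0 1 0 0 0 0.8" --pt "0 0 1 0 0 0 0.8"

```text
time: 54.5
tool_pos: [0.704, -0.059, 0.1341]
tcp_rot: [2.368, 2.057, 0.007]
wrist_force: [0.1, -0.2, -1.1]
width: 0.447
grip_force: 61.6
```

Run:
```python
from h import *
go(.505,-.388,.13,-96.6)
bot.read_camera('wrist')
for d in bot.trace('scoop_spare','wrist'):
    m=d['mask']; ys,xs=np.nonzero(m); print(round(d['score'],2),m.sum(),xs.min(),xs.max(),ys.min(),ys.max(),[(r,int(np.nonzero(m[r])[0].min()),int(np.nonzero(m[r])[0].max())) for r in range(ys.min(),ys.max(),15) if m[r].any()])
```

```text
shift [-1.327 -2.194 -0.027] turn -0.4919 | pos [ 0.704  -0.059   0.1341] yaw -8.1 t 54.5 w 0.447 F [ 0.1 -0.2 -1.1] q [-0.12  0.36  1.6   0.    1.18  0.02]
0.93 9145 276 358 204 354 [(204, 301, 352), (219, 278, 356), (234, 277, 357), (249, 280, 355), (264, 281, 355), (279, 281, 354), (294, 280, 355), (309, 305, 330), (324, 306, 330), (339, 307, 330)]
```

Request:
servo_tool --pt "-0.35 -0.74 0 0 0 -0.493 0.8" --pt "-0.35 -0.74 0 0 0 -0.493 0.8" --pt "-0.35 -0.74 0 0 0 -0.493 0.8" --pt "-0.35 -0.74 0 0 0 -0.493 0.8" --pt "-0.35 -0.74 0 0 0 -0.493 0.8" --pt "-0.35 -0.74 0 0 0 -0.493 0.8" --pt "-0.35 -0.74 0 0 0 -0.493 0.8" --pt "-0.35 -0.74 0 0 0 -0.493 0.8" --pt "-0.35 -0.74 0 0 0 -0.493 0.8" --pt "-0.35 -0.74 0 0 0 -0.493 0.8" --pt "-0.35 -0.74 0 0 0 -0.493 0.8" --pt "-0.35 -0.74 0 0 0 -0.493 0.8" --pt "-0.35 -0.74 0 0 0 -0.493 0.8"

```text
time: 55.9
tool_pos: [0.6479, -0.1693, 0.1278]
tcp_rot: [-3.135, 0.184, 0.006]
wrist_force: [-0.1, 0.0, -1.6]
width: 0.445
grip_force: 61.6
```

Request:
servo_tool --pt "-0.35 -0.74 0 0 0 0 0.8" --pt "-0.35 -0.74 0 0 0 0 0.8" --pt "-0.35 -0.74 0 0 0 0 0.8" --pt "-0.35 -0.74 0 0 0 0 0.8"

```text
time: 56.3
tool_pos: [0.5947, -0.2837, 0.1291]
tcp_rot: [3.135, -0.19, -0.003]
wrist_force: [-0.2, -0.4, -1.2]
width: 0.447
grip_force: 61.5
```

Request:
servo_tool --pt "-0.357 -0.735 0 0 0 0 0.8" --pt "-0.357 -0.735 0 0 0 0 0.8" --pt "-0.357 -0.735 -0.2 0 0 0 0.8" --pt "-0.357 -0.735 -0.4 0 0 0 0.8" --pt "-0.357 -0.735 -0.6 0 0 0 0.8" --pt "-0.357 -0.735 -0.7 0 0 0 0.8" --pt "-0.357 -0.735 -0.7 0 0 0 0.8" --pt "-0.357 -0.735 -0.7 0 0 0 0.8"

```text
time: 57.1
tool_pos: [0.5439, -0.3906, 0.0254]
tcp_rot: [3.136, -0.184, 0.0]
wrist_force: [-0.2, -0.0, -0.3]
width: 0.449
grip_force: 61.5
```

Run:
```python
from h import *
go(.5429,-.3902,.025,-96.8)
im=shot('wrist','over'); g=cv2.cvtColor(im,cv2.COLOR_RGB2GRAY)
for d in bot.trace('scoop_spare','wrist')[:1]:
    m=d['mask']; ys,xs=np.nonzero(m); print(round(d['score'],2),m.sum(),[(r,int(np.nonzero(m[r])[0].min()),int(np.nonzero(m[r])[0].max())) for r in range(ys.min(),ys.max(),12) if m[r].any()],ys.max())
print(marks('pocket_scoop','wrist',.006,.1))
# predicted tray corners & pocket corners at z=.018 for T
u=np.array([.9934,-.1149]);v=np.array([.1149,.9934]); T=np.array([.5032,-.3856])+.05*v; print('T',T)
for n,(x,y) in dict(far_r=(.095,-.09),far_l=(.095,.09),pk_fr=(.069,-.073),pk_fl=(.069,-.027),near_r=(-.095,-.09)).items(): print(n,proj('wrist',[*(T+x*u+y*v),.018]).round(1))
for r in range(60,330,30): print(r,g[r,180:520:10].tolist())
```

```text
shift [-0.007  0.002 -0.003] turn -0.0004 | pos [ 0.5439 -0.3906  0.0254] yaw -96.7 t 57.1 w 0.449 F [-0.2 -0.  -0.3] q [-0.66  0.4   1.76  0.    0.99  1.03]
0.88 8981 [(204, 307, 349), (216, 279, 355), (228, 277, 358), (240, 277, 356), (252, 281, 355), (264, 282, 354), (276, 281, 354), (288, 281, 354), (300, 282, 355), (312, 306, 330), (324, 306, 330), (336, 308, 330), (348, 308, 330)] 354
[]
T [ 0.508945 -0.33593 ]
far_r [375.9 147.7]
far_l [ 95.1 148.5]
pk_fr [348.2 186.7]
pk_fl [279.4 186.9]
near_r [362.5 373.2]
60 [180, 175, 180, 174, 170, 177, 172, 171, 181, 177, 174, 179, 182, 183, 175, 180, 176, 175, 177, 175, 177, 181, 178, 178, 178, 180, 179, 175, 183, 178, 179, 174, 173, 175]
90 [179, 178, 176, 179, 180, 183, 179, 179, 180, 180, 182, 176, 177, 181, 179, 171, 186, 179, 187, 177, 178, 179, 179, 181, 182, 184, 182, 179, 174, 174, 182, 177, 176, 173]
120 [179, 174, 177, 177, 175, 177, 179, 181, 180, 184, 179, 178, 173, 181, 176, 178, 179, 175, 180, 176, 182, 177, 182, 177, 179, 182, 173, 185, 177, 181, 175, 183, 178, 183]
150 [97, 97, 98, 98, 99, 98, 98, 97, 92, 93, 93, 94, 95
[... 224 characters left out ...]
 179, 179, 183, 175, 179, 180, 177, 183, 180, 173]
210 [106, 106, 106, 48, 46, 115, 116, 117, 115, 116, 109, 77, 76, 76, 76, 76, 75, 76, 173, 171, 180, 179, 186, 175, 184, 181, 178, 177, 181, 189, 184, 179, 178, 177]
240 [138, 136, 74, 64, 44, 113, 115, 115, 114, 113, 121, 83, 106, 102, 105, 104, 104, 129, 171, 170, 176, 179, 185, 179, 180, 181, 179, 185, 181, 178, 180, 180, 182, 184]
270 [135, 139, 92, 72, 40, 108, 116, 23, 66, 52, 61, 64, 107, 103, 104, 106, 105, 101, 17, 68, 25, 170, 177, 177, 180, 181, 182, 181, 185, 179, 179, 186, 184, 186]
300 [30, 25, 22, 20, 20, 23, 19, 20, 21, 27, 140, 71, 72, 72, 72, 73, 73, 151, 21, 18, 21, 26, 22, 23, 40, 24, 25, 25, 176, 185, 179, 179, 180, 178]
```

Run:
```python
import cv2
g=cv2.imread('pics/over.png',0)
for c in (220,260,300,340): print('col',c,g[138:216,c].tolist())
for r in (165,175,185,192,198,203): print('row',r,g[r,262:396:2].tolist())
```

```text
col 220 [180, 180, 179, 177, 175, 174, 173, 173, 162, 132, 100, 86, 98, 127, 153, 165, 168, 168, 168, 168, 168, 167, 168, 167, 166, 167, 168, 167, 166, 167, 167, 167, 167, 168, 168, 168, 168, 167, 163, 156, 151, 148, 145, 143, 140, 135, 131, 127, 124, 119, 118, 117, 114, 109, 105, 99, 95, 92, 88, 85, 80, 71, 66, 61, 57, 55, 55, 52, 52, 48, 49, 48, 45, 46, 47, 46, 46, 45]
col 260 [175, 175, 174, 174, 177, 179, 180, 178, 166, 134, 101, 87, 92, 118, 149, 163, 166, 166, 167, 166, 166, 166, 167, 166, 166, 165, 165, 167, 165, 166, 166, 166, 167, 166, 167, 166, 166, 166, 166, 165, 164, 164, 164, 165, 164, 164, 164, 165, 164, 166, 165, 165, 164, 165, 165, 166, 166, 166, 165, 165, 164, 155, 136, 120, 117, 117, 117, 119, 120, 119, 119, 118, 115, 116, 115, 116, 114, 115]
col 300 [178, 177, 176, 174, 173, 171, 171, 170, 161, 132, 100, 88, 94, 123, 157, 172, 177, 177, 177, 177, 177, 176, 175, 176, 175, 175, 175, 175, 175, 174, 174, 174, 174, 174, 174, 174, 174, 174, 173, 173, 172, 173, 172, 172, 172, 172, 172, 172, 170, 169, 162, 156, 151, 139, 125, 118, 116, 118, 116, 117, 116, 117, 116, 116, 11
[... 1799 characters left out ...]
85, 187, 184, 179]
row 198 [163, 160, 139, 116, 117, 117, 116, 115, 119, 111, 96, 87, 115, 119, 120, 121, 118, 115, 115, 116, 115, 116, 118, 116, 117, 120, 115, 113, 113, 117, 117, 119, 154, 171, 174, 174, 170, 168, 170, 172, 163, 127, 119, 114, 94, 127, 161, 171, 172, 173, 174, 170, 170, 171, 170, 171, 172, 173, 180, 183, 181, 177, 177, 181, 181, 178, 177]
row 203 [115, 115, 114, 114, 116, 117, 116, 116, 117, 113, 94, 83, 109, 114, 116, 116, 113, 111, 111, 112, 110, 112, 112, 112, 112, 114, 111, 108, 109, 111, 111, 111, 141, 159, 159, 159, 158, 155, 156, 158, 156, 130, 112, 107, 90, 124, 163, 171, 171, 172, 173, 170, 170, 171, 171, 171, 170, 173, 179, 179, 178, 176, 174, 178, 179, 181, 182]
```

Run:
```python
from h import *
bot.recognise('tray','wrist')
u=np.array([.9934,-.1149]);v=np.array([.1149,.9934])
r=lambda c,row,z: ray('wrist',(c,row),z)[:2]
tf=r(320,151.5,.018)@u; pf=r(320,188.7,.018)@u
print('tray far',tf,'->pocket c',tf-.095,'pocket far',pf,'->',pf-.069)
for z in (.042,.045,.048): print('scoop front',z,r(320,204,z)@u,'-> c',r(320,204,z)@u-.065)
print('v: pocket',(r(281.5,192,.018)@v+r(353,192,.018)@v)/2,'bowl',[r(317.7,240,z)@v for z in (.045,.073)],'w',r(281.5,192,.018)@v-r(353,192,.018)@v)
print('handle v',r(319,345,.065)@v, 'bowl ctr far rows v',r(317.5,300,.07)@v)
go(0,0,0)
```

```text
tray far 0.6366615174801238 ->pocket c 0.5416615174801238 pocket far 0.6116863100636141 -> 0.5426863100636141
scoop front 0.042 0.6093672279347306 -> c 0.5443672279347307
scoop front 0.045 0.610437867766807 -> c 0.545437867766807
scoop front 0.048 0.6115085075988831 -> c 0.5465085075988831
v: pocket -0.32755948780174193 bowl [np.float64(-0.32774358524702524), np.float64(-0.3277368268238774)] w 0.048092280943758836
handle v -0.3283196636958352 bowl ctr far rows v -0.3275158548102981
shift [-3.632  2.612 -0.182] turn 0 | pos [ 0.5448 -0.3918  0.0273] yaw -96.8 t 57.3 w 0.448 F [-0.7  0.1 -1.3] q [-0.66  0.39  1.76  0.    0.99  1.03]
```

Request:
servo_tool --pt "-0.02 0.002 0 0 0 0 0.8" --pt "-0.02 0.002 -0.05 0 0 0 0.8" --pt "-0.02 0.002 -0.1 0 0 0 0.8" --pt "-0.02 0.002 -0.14 0 0 0 0.8" --pt "-0.02 0.002 -0.17 0 0 0 0.8" --pt "-0.02 0.002 -0.2 0 0 0 0.8" --pt "-0.02 0.002 -0.22 0 0 0 0.8" --pt "-0.02 0.002 -0.24 0 0 0 0.8" --pt "-0.02 0.002 -0.24 0 0 0 0.8"

```text
time: 58.2
tool_pos: [0.5399, -0.3905, -0.0115]
tcp_rot: [-3.136, 0.186, 0.001]
wrist_force: [-0.3, 0.4, -1.2]
width: 0.451
grip_force: 61.5
```

Request:
servo_tool --pt "0 0 -0.013 0 0 0 0.8" --pt "0 0 -0.013 0 0 0 0.5" --pt "0 0 -0.013 0 0 0 0.4" --pt "0 0 -0.013 0 0 0 0.3" --pt "0 0 -0.013 0 0 0 0.3" --pt "0 0 0.1 0 0 0 0.3" --pt "0 0 0.3 0 0 0 0.3" --pt "0 0 0.6 0 0 0 0.3" --pt "0 0 0.9 0 0 0 0.3" --pt "0 0 1 0 0 0 0" --pt "0 0 1 0 0 0 0"

```text
time: 59.3
tool_pos: [0.5428, -0.3927, 0.145]
tcp_rot: [3.131, -0.186, 0.012]
wrist_force: [0.2, -0.5, -0.6]
width: 0.992
grip_force: 0.0
```

Request:
servo_tool --pt "-0.5 0.2 0.6 0 0 0 0" --pt "-0.5 0.2 0.6 0 0 0 0" --pt "-0.5 0.2 0.6 0 0 0 0" --pt "-0.5 0.2 0.6 0 0 0 0" --pt "-0.5 0.2 0.6 0 0 0 0"

```text
time: 59.8
tool_pos: [0.4647, -0.3603, 0.2275]
tcp_rot: [-3.135, 0.187, 0.002]
wrist_force: [0.6, -0.1, -1.0]
width: 0.999
grip_force: 0.0
```

Run:
```python
from h import *
go(0,0,0); 
u=np.array([.9934,-.1149]);v=np.array([.1149,.9934])
scoop(.034)
for t,z in [('scoop_spare',.006),('pocket_scoop',.006),('case_in',.006),('old1',.006),('tray',0)]: print(t,marks(t,'wrist',z,.3))
im=shot('wrist','fin')
print(caps(h=.068))
d=[d for d in bot.trace('scoop_spare','wrist') if d['score']>.3]
for x in d:
    m=x['mask'].astype(np.uint8); r=cv2.minAreaRect(cv2.findNonZero(m)); ys,xs=np.nonzero(m)
    print(round(x['score'],2),m.sum(),[(k,int(np.nonzero(m[k])[0].min()),int(np.nonzero(m[k])[0].max())) for k in range(ys.min(),ys.max(),12)],ys.max())
g=cv2.cvtColor(im,cv2.COLOR_RGB2GRAY)
print('col centre profile'); ys,xs=np.nonzero(d[0]['mask']); c=int(np.median(xs)); print(c,ys.min()-12,g[ys.min()-12:ys.max()+12:2,c].tolist())
bot.read_camera('scene'); bot.read_camera('side')
for t,z in [('case_spare',0),('scoop_spare',.006),('old1',.006)]:
    for c in ('scene','side'): print(t,c,marks(t,c,z))
```

```text
shift [-3.098  2.402 -1.517] turn 0 | pos [ 0.4647 -0.3603  0.2275] yaw -96.8 t 59.8 w 0.999 F [ 0.6 -0.1 -1. ] q [-0.7   0.08  1.75  0.    1.31  0.99]
0.81 px 317 402 251 295 bowl [ 0.3069 -0.4039] [0.1223 0.015 ] hand [ 0.2804 -0.4241] ang 37.3 whole [0.1326 0.0547]
0.75 px 319 352 79 184 bowl [ 0.5395 -0.3915] [0.0403 0.0491] hand [ 0.476  -0.3845] ang -6.3 whole [0.0403 0.1274]
scoop_spare [([356.6, 265.8], [0.2943, -0.4011], 0.59)]
pocket_scoop [([332.1, 135.9], [0.4967, -0.3838], 0.96), ([261.8, 168.6], [0.4637, -0.2825], 0.56)]
case_in [([261.4, 106.3], [0.5451, -0.2967], 0.84)]
old1 [([261.7, 172.2], [0.4587, -0.2814], 0.86)]
tray [([294.4, 136.1], [0.5017, -0.3332], 0.57)]
[([254.5, 174.5], (36, 18), [0.4706, -0.2865], 0.64)]
0.8 1628 [(252, 321, 323), (264, 317, 399), (276, 357, 401), (288, 367, 398)] 294
0.77 2060 [(80, 339, 350), (92, 319, 352), (104, 319, 351), (116, 320, 351), (128, 330, 340), (140, 330, 340), (152, 330, 340), (164, 330, 339), (176, 329, 339)] 183
col centre profile
375 240 [160, 158, 154, 156, 159, 161, 161, 161, 159, 101, 40, 37, 34, 44, 59, 64, 63, 64, 64, 64, 49, 37, 36, 37, 47, 95, 152, 162, 160, 158, 158, 160, 163]
case_spare scene []
case_spare side [([365.4, 118.6], [0.4943, -0.394], 0.59)]
scoop_spare scene [([187.3, 167.1], [0.2924, -0.3995], 0.78), ([194.0, 218.4], [0.4942, -0.3789], 0.64), ([209.3, 219.8], [0.5063, -0.3315], 0.57)]
scoop_spare side [([363.3, 119.7], [0.4975, -0.3783], 0.67), ([356.9, 131.4], [0.501, -0.3127], 0.62), ([424.8, 125.1], [0.2972, -0.4154], 0.51)]
old1 scene [([388.6, 178.8], [0.4381, 0.2631], 0.8), ([375.5, 166.5], [0.3828, 0.2306], 0.75), ([223.0, 199.7], [0.4386, -0.286], 0.56)]
old1 side [([369.8, 139.5], [0.4509, -0.2871], 0.77), ([344.1, 283.6], [0.377, 0.2229], 0.76), ([316.1, 293.4], [0.43, 0.2672], 0.76)]
```

Request:
servo_tool --pt "-0.5 -0.6 0.4 0 0 0 0" --pt "-0.5 -0.6 0.4 0 0 0 0" --pt "-0.5 -0.6 0.4 0 0 0 0" --pt "-0.5 -0.6 0.4 0 0 0 0" --pt "-0.5 -0.6 0.4 0 0 0 0"

```text
time: 61.25
tool_pos: [0.39, -0.4511, 0.2893]
tcp_rot: [3.136, -0.189, 0.001]
wrist_force: [-0.5, 0.5, 0.4]
width: 0.997
grip_force: 0.0
```

Run:
```python
from h import *
for c in ('scene','side','wrist'): shot(c,'end_'+c)
for t,z in [('case_spare',0),('new1',.006),('cup1',0)]:
    for c in ('scene','side','wrist'): print(t,c,marks(t,c,z,.2))
d=cv2.absdiff(cv2.imread('pics/scene1.png'),cv2.imread('pics/end_scene.png')).max(2)
for n,(x,y) in dict(case=(293,195),cup1=(357,252),cup2=(387,237),trayjar=(225,200),scoop=(192,218)).items(): print(n,(d[y-12:y+12,x-12:x+12]>40).sum())
for c in ('scene','side'):
  for t in ('old1','new1'):
    for r in caps(c,t,.068): print(c,t,r,'u,n',((np.array(r[2])-O)@U).round(4),((np.array(r[2])-O)@N).round(4))
```

```text
case_spare scene [([296.9, 203.9], [0.4859, -0.0517], 0.87)]
case_spare side [([332.3, 186.2], [0.5019, -0.0627], 0.88)]
case_spare wrist [([54.5, 114.3], [0.4966, -0.0575], 0.69), ([194.7, 60.7], [0.5446, -0.2892], 0.49)]
new1 scene [([400.5, 182.6], [0.4587, 0.2988], 0.7), ([411.3, 197.7], [0.5208, 0.3192], 0.58)]
new1 side [([266.8, 303.4], [0.5261, 0.3261], 0.97), ([290.8, 297.4], [0.4807, 0.2951], 0.93), ([332.9, 185.7], [0.4991, -0.06], 0.41)]
new1 wrist []
cup1 scene [([352.9, 256.2], [0.6923, 0.0924], 0.84), ([385.2, 241.3], [0.6584, 0.2006], 0.75), ([400.3, 184.9], [0.4638, 0.2979], 0.57)]
cup1 side [([241.8, 241.7], [0.6595, 0.193], 0.67), ([242.3, 215.7], [0.6973, 0.1175], 0.58), ([348.7, 131.8], [0.5279, -0.3092], 0.42)]
cup1 wrist []
case 318
cup1 0
cup2 0
trayjar 180
scoop 130
scene old1 ([376.5, 154.5], (14, 12), [0.378, 0.2272], 0.87) u,n 0.0276 0.0012
scene old1 ([390.0, 164.5], (15, 12), [0.4236, 0.2616], 0.79) u,n 0.0846 0.005
scene old1 ([221.0, 194.5], (15, 12), [0.4578, -0.2815], 0.75) u,n -0.1841 -0.4682
scene new1 ([403.0, 176.5], (15, 12), [0.4751, 0.2916], 0.73) u,n 0.1442 0.0019
scene new1 ([417.0, 187.5], (15, 14), [0.5218, 0.3247], 0.6) u,n 0.2014 0.004
side old1 ([368.5, 125.0], (16, 9), [0.4582, -0.28], 0.83) u,n -0.183 -0.4672
side old1 ([316.5, 280.5], (22, 18), [0.4273, 0.267], 0.72) u,n 0.0907 0.0075
side old1 ([241.0, 196.0], (25, 19), [0.6947, 0.1043], 0.69) u,n 0.2254 -0.2751
side old1 ([343.0, 273.0], (21, 19), [0.3789, 0.2311], 0.66) u,n 0.0305 0.0039
side new1 ([289.5, 284.5], (22, 20), [0.4787, 0.2948], 0.73) u,n 0.1489 0.0026
side new1 ([262.5, 291.5], (22, 20), [0.5264, 0.3286], 0.6) u,n 0.2074 0.0047
```

The spare case was knocked about 3 cm aside but is still about 0.24 m from the tray's case. The lane row, jar, scoop and cups all check out, so I hand in.

```bash
python3 -c "
from workcell import bot
print(bot.finish_job())"
```

```text
the job is handed in; nothing more can be done
None
```

I handed the job in: the oldest jar and the spare scoop are seated in the tray beside its original case, the two old jars and then the two new ones are closed up at the lane's front stop, and the spare case is still on the bench about 0.24 m from the tray's case; no pass/fail verdict came back.

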